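# Make up the blade-change kit and the stop-block kit

## Task

Make up the two saw kits on their boards, each thing lying flat down in the cut-out made for it. The red-floored blade-change board, where the wrench already lies, gets the flange in its square well with the arbor nut centred on top of it, and the short grey wedge; the blue-floored stop-block board, where the pencil already lies, gets the larger of the two planed blocks and the long tan wedge. Leave the wrench, the pencil and the smaller block where they are.

Things in the scene. Friction and masses are not known exactly. Their poses are not given: they have to be found in the camera images.
- blade_kit: Blade-change plywood board, red cut-out floors, 142 (own x) x 254 mm (own y), fixed. Origin: centre of underside, on the table; z up. Top at z=16 mm, cut-out floors at 12. Cut-outs, mm (centre x, y; size x by y): square well for flange and nut (-30, +74; 60 x 60); short-wedge pocket (-30, -40; 40 x 84); wrench slot (+33, 0; 54 x 236), already filled.
- stop_kit: Stop-block plywood board, blue cut-out floors, 142 (own x) x 254 mm (own y), fixed. Origin: centre of underside, on the table; z up. Top at z=16 mm, cut-out floors at 12. Cut-outs, mm (centre x, y; size x by y): large-block pocket (-24, +40; 58 x 134); long-wedge pocket (0, -90; 114 x 40, so the wedge lies along the board's x); pencil slot (+45, +23; 22 x 176), already filled.
- flange: Bright steel blade flange, a round ring 48 mm across and 12 mm thick with a 16 mm hole, lying flat on the dark 4 mm mat. Origin: centre of its underside, z up. Grasp across its rim.
- nut: Grey steel hexagonal arbor nut, 26 mm over corners, 22 mm over flats, 12 mm high (to the fingers a round of 25 mm), lying flat on the dark 4 mm mat. Origin: centre of its underside, z up.
- short_wedge: Short grey hardwood wedge, 26 (own x) x 70 (own y) x 20 mm (at the thick end; it tapers along own y). Origin: centre of its underside. Grasp across its 26 mm width near the middle of its length. Either end may go either way in its pocket.
- long_wedge: Long tan hardwood wedge, 26 (own x) x 100 (own y) x 20 mm (at the thick end; it tapers along own y). Origin: centre of its underside. Grasp across its 26 mm width near the middle. Either end may go either way in its pocket.
- large_block: Larger, thicker planed wooden set-up block, 45 (own x) x 120 (own y) x 25 mm. Origin: centre of its underside. Either way round in its pocket.
- small_block: Smaller, thinner planed wooden set-up block, 40 (own x) x 100 (own y) x 18 mm, lying in the stock; it belongs to neither kit and stays where it is. Origin: centre of its underside.
- wrench: Flat dark arbor wrench, 48 (own x) x 231 (own y) x 6 mm, lying in its slot on the red-floored board; stays there. Origin: centre of its underside.
- flat_pencil: Flat carpenter's pencil, 14 (own x) x 164 (own y) x 8 mm, lying in its slot on the blue-floored board; stays there. Origin: centre of its underside.

How it is judged:
By the outcome, as a careful person would: the job done as asked, in the order asked, and still so for the second after the job is handed in, with the robot touching nothing.
It also fails if it takes over 99 s, if anything falls off the work surface, if the arm or the gripper's body presses on something with over 40 N, if the wrist force passes 120 N, or if a joint passes its speed limit or range.

## Robot

A 6-joint arm with a two-finger parallel gripper is mounted at the origin on a cart in front of the work surface, level with it; the furniture and walls round the work are solid. World frame = base frame: x ahead of the robot, y to its left, z up, the work surface at z = 0. Lengths are in m, angles in degrees, forces in N, time in s.
With the tool pointing down it reaches from about 0.3 to 0.75 m from the base axis. Payload 8.5 kg.
Tool frame: the origin (TCP) lies on the mounting face of the last link; the fingertips stand 173 mm ahead of it and the grasp point (between the pads) lies 155 mm ahead of it (env.tips_ahead is the distance from the TCP to the fingertips, in m); x points along the fingers, z is the direction in which the jaws open and shut, and the axes are right-handed (so a half turn about x gives the same grasp; the last joint's range is limited). The gripper opens to 85 mm and grips with 20 to 120 N. Pads are 22 mm wide; open, the fingers measure 114 mm over their backs; the gripper's body (76 mm by 85 mm) begins 54 mm behind the grasp point. The pads swing forward as they close: fully open they stand 13 mm farther back than shut.
Start: joints at [-12.336, 21.807, 74.336, -0, 83.858, -12.336], TCP at [0.55, 0, 0.405] pointing down, gripper open.
Joint ranges: [-178.18, 178.18], [-50.72, 133.34], [12.68, 142.11], [-81.47, 261.47], [9.98, 163.14], [-165.26, 165.26]. Speed limits (degrees/s): [136.94, 136.94, 180, 180, 180, 180].

## Interface

Orientations are given as a 3x3 rotation matrix whose columns are the frame's x, y, z axes.
In Python, from rig import env, optics gives the robot as it stands.
- The arm moves only by the shell command python3 -m inch 'ROWS' [FORCE]. ROWS is JSON, a list of rows, each a list of 3 entries, a list of its own where there are three numbers: the closure, from -1 (fully open) to 1 (shut), then the shift along the tool's x, y, z in units of 30 mm (1.0 is 30 mm), then the turn about the tool's x in units of 5 degrees (1.0 is 5 degrees). In form: [[hand, [x, y, z], yaw], ...]. A call has exactly 8 rows; each row shifts and turns the commanded pose from where the row before left it, along the tool's axes as they then stand; what a row does not reach is not made up. A row lasts 1/12 s, in which the tool goes at most 41.7 mm and 7.16 degrees, less where a joint would pass 70% of its speed; a pose out of reach is approached as far as the arm can. A call is refused whole if a number of a shift passes 1 or a number of a turn 1, either way. A call with a gripper value outside its range is refused whole. The fingers move at their own pace and stop on an object; FORCE is the grip in N (left out, the last holds). Time passes only in rows, so rows that do not move let the fingers close, or fill a call up. It gives the time, the measured TCP pose, the force and the opening at its end, in the units of the state.
- env.observe(): the state, without advancing time (a new reading comes with each control period).
- optics.get_image(name): name is "scene" or "side" or "wrist"; returns the picture (384x512x3 uint8, red, green, blue); there is no depth.
- optics.camera_params(name): a dict with "fx", "fy", "cx", "cy" (pixels), "xyz" and "rotation" of the camera in the world. Camera axes: x right, y down, z forward; pixel columns grow to the right and rows downward; lengths in m; the calibration is good to about 2 mm. A picture is of the moment at which its call begins: read the wrist's pose just before it. camera_params takes no time and is no camera call; for the wrist camera it gives the pose at the moment of the call.
- env.close_job(): hands the job in, once; it reports no verdict.
The state is a dict: "time_s": time; "q": joint angles; "qvel": joint speeds; "joint_efforts": joint torques, N m; "position": TCP position; "tool_rot": TCP orientation; "ft_force": force on the tool from outside, world axes, zero at the start; "wrist_torque": the same for the moment, N m; "grip_width": finger opening in m.
Only numpy, scipy, OpenCV 4.12 (cv2) and the standard library are available. Lean on these libraries where they do the work, as an engineer would, in place of code of your own. Each camera call takes 0.05 s, during which the arm holds its last target.

## Working session

There is one attempt and no reset: what is moved stays moved. The work goes in short steps, Python scripts to look and compute and a shell command to move; the robot and the scene stay as the last step left them, time stands still between calls to the robot, and variables do not carry over. Pictures are saved under pics/ and viewed, and the job is handed in when it is done.

```bash
ls; mkdir -p pics; python3 - <<'E'
from rig import env, optics
import cv2
for n in ("scene","side","wrist"):
    p=optics.camera_params(n); print(n,{k:(v if not hasattr(v,'round') else v.round(4).tolist()) for k,v in p.items()} if 0 else p)
    cv2.imwrite(f"pics/a_{n}.png",optics.get_image(n)[:,:,::-1])
print(env.observe())
E
```

```text
pics
scene {'fx': 371.2437309820185, 'fy': 371.2437309820185, 'cx': 258.813918655267, 'cy': 193.2933701223572, 'xyz': array([ 0.03910174, -0.45489004,  0.80805558]), 'rotation': array([[ 0.607977  , -0.61781241,  0.49867003],
       [-0.79387373, -0.46408001,  0.39293033],
       [-0.01133445, -0.63477364, -0.77261501]])}
side {'fx': 351.1272797670032, 'fy': 351.1272797670032, 'cx': 259.2539265748481, 'cy': 193.01884631263712, 'xyz': array([0.51896121, 0.85395015, 0.59798786]), 'rotation': array([[-0.99977096, -0.01176151,  0.01787973],
       [-0.02137642,  0.50848702, -0.86080428],
       [ 0.00103275, -0.86098933, -0.50862197]])}
wrist {'fx': 342.9351999307455, 'fy': 342.9351999307455, 'cx': 259.52284462980333, 'cy': 190.0282626020768, 'xyz': array([0.54972569, 0.06937153, 0.37364407]), 'rotation': array([[ 9.99999112e-01,  5.65824807e-04, -1.20674213e-03],
       [ 2.11952868e-04, -9.61401930e-01, -2.75147749e-01],
       [-1.31584964e-03,  2.75147249e-01, -9.61401196e-01]])}
{'time_s': 0.15, 'q': array([-1.23371221e+01,  2.18329910e+01,  7.43726987e+01, -1.57823931e-04,
        8.38580308e+01, -1.23347237e+01]), 'qvel': array([-0.04127764, -0.08818473, -0.17021007, -0.02544055, -0.01153863,
       -0.04596182]), 'joint_efforts': array([ 1.94521621e-03, -4.48624384e+01, -2.31344014e+01, -1.86937300e-04,
        3.77541786e-03, -1.65174959e-05]), 'position': array([ 5.49964049e-01, -7.57883717e-06,  4.04257607e-01]), 'tool_rot': array([[-1.08703610e-03,  4.16921307e-05,  9.99999408e-01],
       [ 2.34946605e-04,  9.99999972e-01, -4.14367586e-05],
       [-9.99999382e-01,  2.34901423e-04, -1.08704587e-03]]), 'ft_force': array([ 0.10179851, -0.38998331, -0.19908792]), 'wrist_torque': array([-0.00438874, -0.0103429 ,  0.03447966]), 'grip_width': 0.0851758158641764}
```

View pics/a_scene.png

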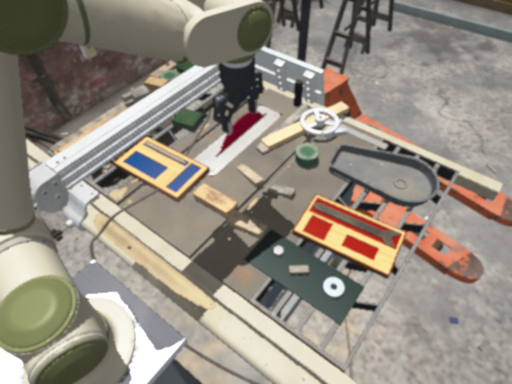

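View pics/a_side.png

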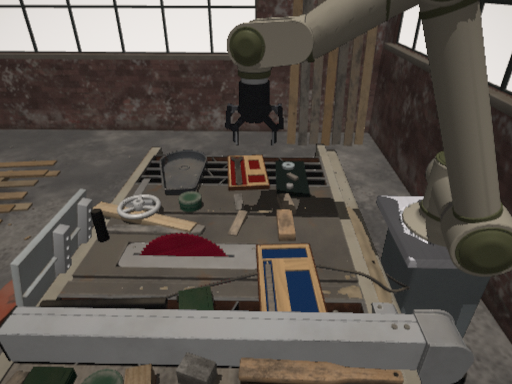

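View pics/a_wrist.png

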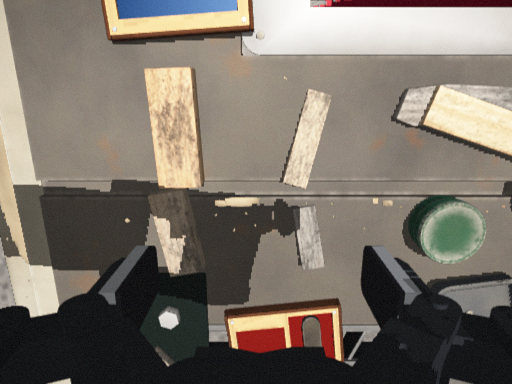

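```bash
python3 - <<'E'
import cv2
a=cv2.imread("pics/a_scene.png")[130:330,100:420]
cv2.imwrite("pics/b1.png",cv2.resize(a,(800,500),interpolation=cv2.INTER_CUBIC))
a=cv2.imread("pics/a_side.png")[140:330,200:340]
cv2.imwrite("pics/b2.png",cv2.resize(a,None,fx=3,fy=3,interpolation=cv2.INTER_CUBIC))
E
```

```text
(no output)
```

View pics/b1.png

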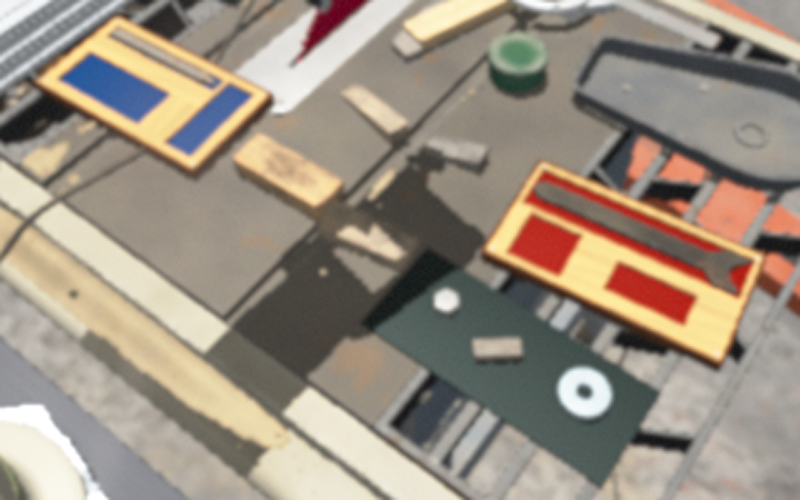

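View pics/b2.png

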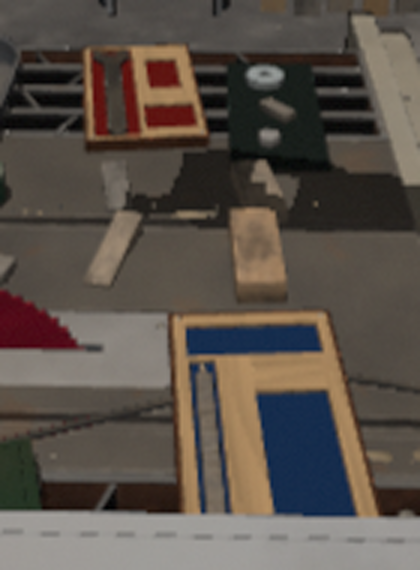

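```bash
cat > h.py <<'E'
import numpy as np, cv2
from rig import env, optics
def ray(p,uv,z):
    uv=np.atleast_2d(np.asarray(uv,float)); d=np.c_[(uv[:,0]-p['cx'])/p['fx'],(uv[:,1]-p['cy'])/p['fy'],np.ones(len(uv))]@np.asarray(p['rotation']).T
    o=np.asarray(p['xyz']); return (o+d*((z-o[2])/d[:,2])[:,None])[:,:2]
def proj(p,X):
    c=(np.atleast_2d(X)-p['xyz'])@np.asarray(p['rotation']); return np.c_[c[:,0]/c[:,2]*p['fx']+p['cx'],c[:,1]/c[:,2]*p['fy']+p['cy']]
def rect(p,img,z,x0,x1,y0,y1,s=1000):
    "top-down view at height z: columns = -y (right), rows = -x (down from x1); s px per m"
    W=int((y1-y0)*s);H=int((x1-x0)*s)
    c,r=np.meshgrid(np.arange(W),np.arange(H)); X=np.stack([x1-r/s,y1-c/s,np.full(c.shape,z)],-1).reshape(-1,3)
    m=proj(p,X).reshape(H,W,2).astype(np.float32); return cv2.remap(img,m,None,cv2.INTER_LINEAR)
E
python3 - <<'E'
from h import *
p=optics.camera_params('scene')
# scene px = 100+u/2.5,130+v/2.5
for n,u,v,z in [('flange',585,392,.016),('nut',446,299,.016),('chip',497,348,.01),('red c',625,262,.016),('large',288,172,.025),('longw',375,112,.015),('shortw',455,152,.015),('small',375,240,.018),('blue c',152,95,.016)]:
    print(n,ray(p,[100+u/2.5,130+v/2.5],z).round(3))
E
```

```text
flange [[ 0.434 -0.357]]
nut [[ 0.437 -0.199]]
chip [[ 0.426 -0.267]]
red c [[ 0.581 -0.318]]
large [[0.458 0.026]]
longw [[0.59  0.011]]
shortw [[ 0.597 -0.098]]
small [[ 0.449 -0.101]]
blue c [[0.454 0.237]]
```

```bash
python3 -m inch '[[-1,[0,-1,0],0],[-1,[0,-1,0],0],[-1,[0,-1,0],0],[-1,[0,-1,0],0],[-1,[0,-1,0],0],[-1,[0,0,0],0],[-1,[0,0,0],0],[-1,[0,0,0],0]]'
python3 - <<'E'
from h import *
import pickle
p=optics.camera_params('wrist'); im=optics.get_image('wrist')[:,:,::-1]
pickle.dump((p,im.copy()),open('w1.pkl','wb'))
cv2.imwrite('pics/c1.png',cv2.resize(im,(768,576)))
E
```

```text
time_s: 0.82
position: [0.5499, -0.1495, 0.4045]
tool_rot: [[-0.001, -0.0, 1.0], [0.001, 1.0, 0.0], [-1.0, 0.001, -0.001]]
ft_force: [0.0, 1.8, 0.1]
grip_width: 0.0854
```

View pics/c1.png

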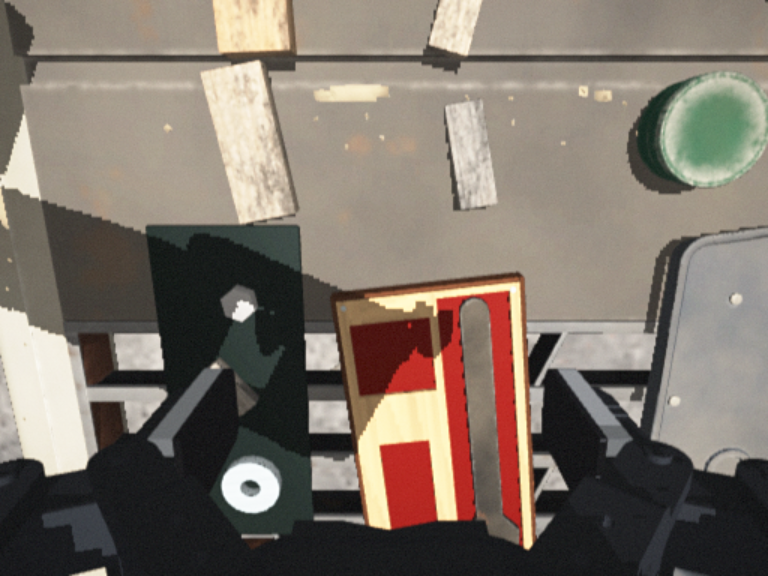

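```bash
python3 -m inch '[[-1,[0,-1,0],0],[-1,[0,-1,0],0],[-1,[0,-1,0],0],[-1,[0,-0.5,0],0],[-1,[0,0,0],0],[-1,[0,0,0],0],[-1,[0,0,0],0],[-1,[0,0,0],0]]'
python3 - <<'E'
from h import *
import pickle
p=optics.camera_params('wrist'); im=optics.get_image('wrist')[:,:,::-1]
pickle.dump((p,im.copy()),open('w2.pkl','wb'))
cv2.imwrite('pics/c2.png',cv2.resize(im,(768,576)))
E
```

```text
time_s: 1.53
position: [0.5502, -0.2534, 0.405]
tool_rot: [[0.0, -0.002, 1.0], [0.0, 1.0, 0.002], [-1.0, 0.0, 0.0]]
ft_force: [-0.2, -0.5, 0.3]
grip_width: 0.0855
```

View pics/c2.png

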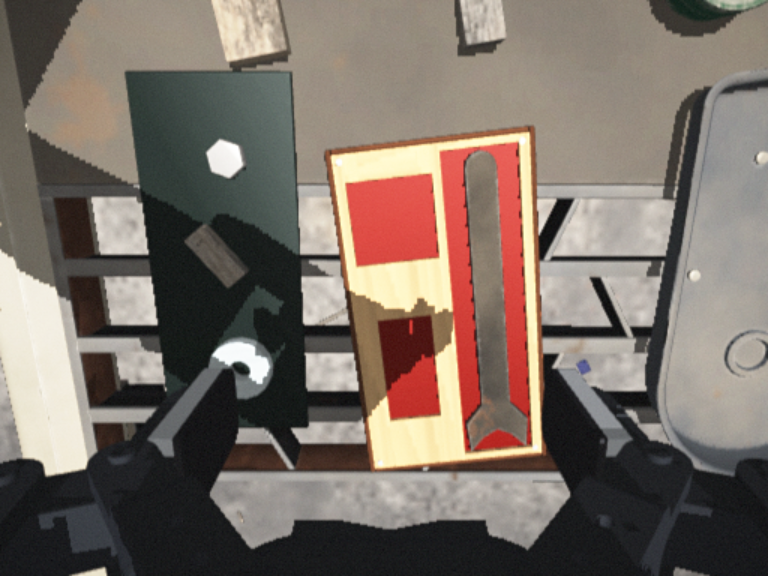

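```bash
python3 - <<'E'
from h import *
import pickle
p,im=pickle.load(open('w2.pkl','rb'))
r=rect(p,im,.016,.49,.67,-.46,-.18,2000) # cols=-y
r=cv2.rotate(r,cv2.ROTATE_90_COUNTERCLOCKWISE)
cv2.imwrite('pics/d1.png',r); print(r.shape)
def fit(own,px):
    w=ray(p,np.array(px)/1.5,.016); own=np.array(own)/1000.
    a=own-own.mean(0);b=w-w.mean(0); th=np.arctan2((a[:,0]*b[:,1]-a[:,1]*b[:,0]).sum(),(a*b).sum())
    R=np.array([[np.cos(th),-np.sin(th)],[np.sin(th),np.cos(th)]]); t=w.mean(0)-R@own.mean(0)
    print(np.degrees(th),t,((w-(own@R.T+t))*1000).round(1).tolist()); return R,t
R,t=fit([(-71,127),(71,127),(71,-127),(-71,-127),(-60,104),(0,104),(0,44),(-60,44)],[(330,156),(534,130),(543,453),(372,468),(346,183),(432,174),(438,258),(357,266)])
print('well',R@[-.03,.074]+t,'wedge',R@[-.03,-.04]+t)
for f,box,z in (('w2',(130,200,130,160),.016),('w1',(140,200,295,350),.016),('w1',(140,200,180,220),.016)):
    p,im=pickle.load(open(f+'.pkl','rb')); x0,x1,y0,y1=box
    if f=='w2': y0,y1=85,125
    m=np.zeros(im.shape[:2],np.uint8); m[y0:y1,x0:x1]=(im[y0:y1,x0:x1].min(2)>110)*255
    cs,_=cv2.findContours(m,0,2); c=max(cs,key=cv2.contourArea); (c0,rr)=cv2.minEnclosingCircle(c); w=ray(p,c[:,0],z)
    print(f,cv2.contourArea(c),c0,rr,ray(p,c0,z),w.min(0),w.max(0),(w.min(0)+w.max(0))/2)
E
```

```text
(560, 360, 3)
6.331975600887337 [ 0.59113894 -0.31033138] [[3.3, -4.0], [-1.2, -2.6], [-2.4, 2.6], [1.9, 4.2], [0.2, -0.3], [-0.6, -0.8], [-1.4, 0.1], [0.3, 0.7]]
well [ 0.55316057 -0.24009148] wedge [ 0.56573351 -0.35339603]
w2 453.5 (149.5, 105.0) 13.463011741638184 [[ 0.4382402  -0.19707622]] [ 0.42583585 -0.21002353] [ 0.45077825 -0.18439269] [ 0.43830705 -0.19720811]
w1 1126.5 (166.98635864257812, 322.7481384277344) 20.025611877441406 [[ 0.4365956 -0.3510837]] [ 0.4120268  -0.37760173] [ 0.46021011 -0.3247749 ] [ 0.43611846 -0.35118831]
w1 205.5 (159.1666717529297, 203.1666717529297) 10.98746109008789 [[ 0.43936814 -0.19755113]] [ 0.42842469 -0.21017365] [ 0.45111224 -0.18591416] [ 0.43976847 -0.1980439 ]
```

View pics/d1.png

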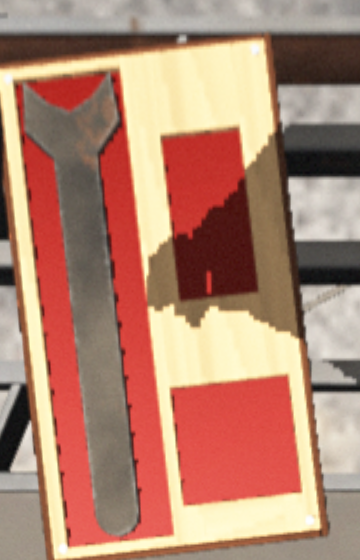

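```bash
python3 -m inch '[[-1,[0.86,-0.56,-0.63],0],[-1,[0.86,-0.56,-0.63],0],[-1,[0.86,-0.56,-0.63],0],[-1,[0.86,-0.56,-0.64],0],[-1,[0.86,-0.56,-0.64],0],[-1,[0.86,-0.56,-0.64],0],[-1,[0,0,0],0],[-1,[0,0,0],0]]' 40
python3 - <<'E'
from h import *
import pickle
print(env.tips_ahead)
p=optics.camera_params('wrist'); im=optics.get_image('wrist')[:,:,::-1]
cv2.imwrite('pics/c3.png',cv2.resize(im,(768,576)))
print(proj(p,[[.436,-.3536,.016],[.412,-.3536,.004]])*1.5)
p=optics.camera_params('side'); im=optics.get_image('side')[:,:,::-1]
cv2.imwrite('pics/c3s.png',cv2.resize(im[100:220,200:360],None,fx=5,fy=5))
E
```

```text
time_s: 2.25
position: [0.4354, -0.3558, 0.2493]
tool_rot: [[-0.001, 0.001, 1.0], [0.002, 1.0, -0.001], [-1.0, 0.002, -0.001]]
ft_force: [0.1, -0.2, 0.1]
grip_width: 0.0851
0.1734
[[391.97675874 307.07696483]
 [337.03179371 298.48045175]]
```

View pics/c3.png

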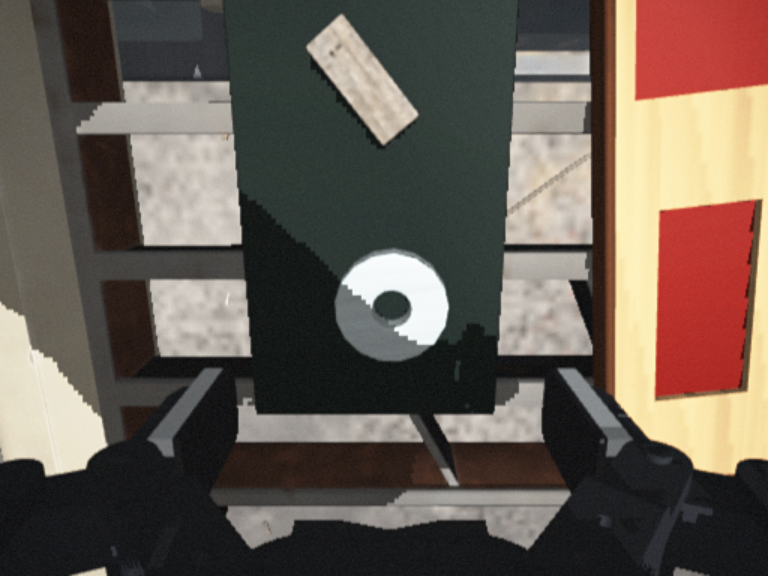

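View pics/c3s.png

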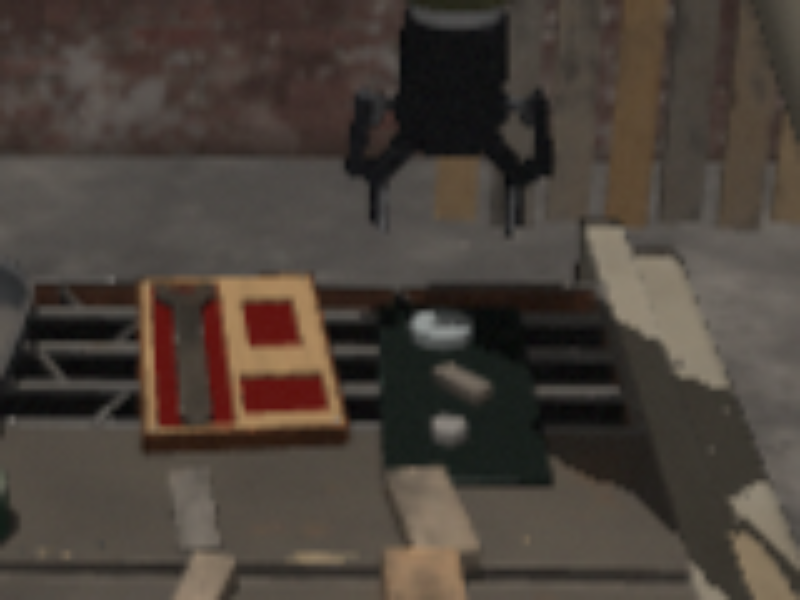

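```bash
python3 - <<'E'
from h import *
p=optics.camera_params('wrist')
for z in (.076,.09): print(z,(proj(p,[[.4354-.0425,-.3558+.011,z],[.4354+.0425,-.3558+.011,z]])*1.5).round())
E
python3 -m inch '[[-1,[1,0.04,0],0],[-1,[0.8,0.03,0],0],[-1,[0.4,0,0],0],[-1,[0,0,0],0],[0.8,[0,0,0],0],[1,[0,0,0],0],[1,[0,0,0],0],[1,[0,0,0],0]]' 40
python3 - <<'E'
from h import *
im=optics.get_image('wrist')[:,:,::-1]
cv2.imwrite('pics/c4.png',cv2.resize(im,(768,576)))
E
```

```text
0.076 [[244. 340.]
 [526. 340.]]
0.09 [[231. 360.]
 [539. 360.]]
time_s: 3.02
position: [0.4361, -0.3537, 0.1858]
tool_rot: [[0.002, -0.0, 1.0], [-0.002, 1.0, 0.0], [-1.0, -0.002, 0.002]]
ft_force: [-2.4, 3.2, 13.0]
grip_width: 0.044
```

View pics/c4.png

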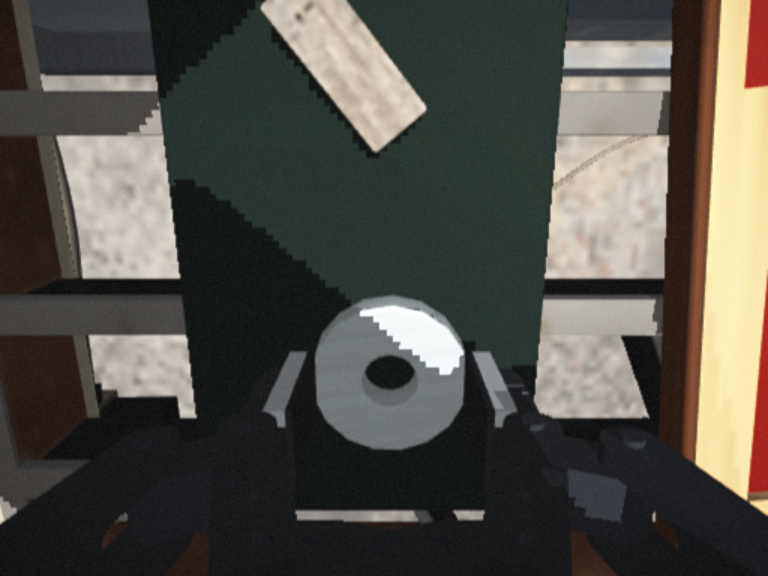

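```bash
python3 -m inch '[[-0.3,[0,0,0],0],[-0.3,[0,0,0],0],[-0.3,[0.12,0,0],0],[-0.3,[0.12,0,0],0],[-0.3,[0,0,0],0],[-0.3,[0,0,0],0],[-0.3,[0,0,0],0],[-0.3,[0,0,0],0]]' 40
python3 - <<'E'
from h import *
im=optics.get_image('wrist')[:,:,::-1]
cv2.imwrite('pics/c5.png',cv2.resize(im,(768,576)))
E
```

```text
time_s: 3.73
position: [0.4357, -0.3537, 0.1767]
tool_rot: [[-0.0, 0.0, 1.0], [0.0, 1.0, -0.0], [-1.0, 0.0, -0.0]]
ft_force: [0.7, -0.6, -0.6]
grip_width: 0.0554
```

View pics/c5.png

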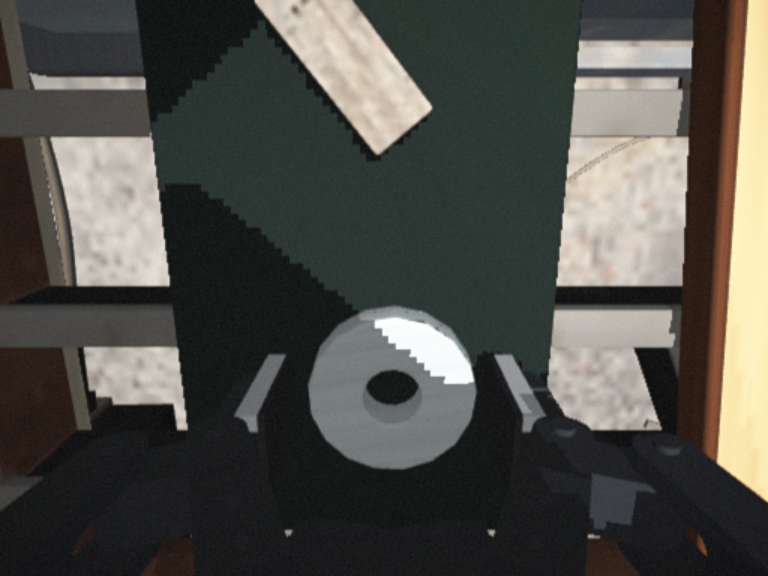

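```bash
python3 -m inch '[[1,[0,0,0],0],[1,[0,0,0],0],[1,[0,0,0],0],[1,[0,0,0],0],[1,[0,0,0],0],[1,[-0.5,0,0],0],[1,[-0.5,0,0],0],[1,[0,0,0],0]]' 40
python3 - <<'E'
from h import *
im=optics.get_image('wrist')[:,:,::-1]
cv2.imwrite('pics/c6.png',cv2.resize(im,(768,576)))
E
```

```text
time_s: 4.45
position: [0.436, -0.354, 0.2088]
tool_rot: [[0.003, -0.0, 1.0], [-0.003, 1.0, 0.0], [-1.0, -0.003, 0.003]]
ft_force: [-0.3, -0.3, -1.1]
grip_width: 0.0459
```

View pics/c6.png

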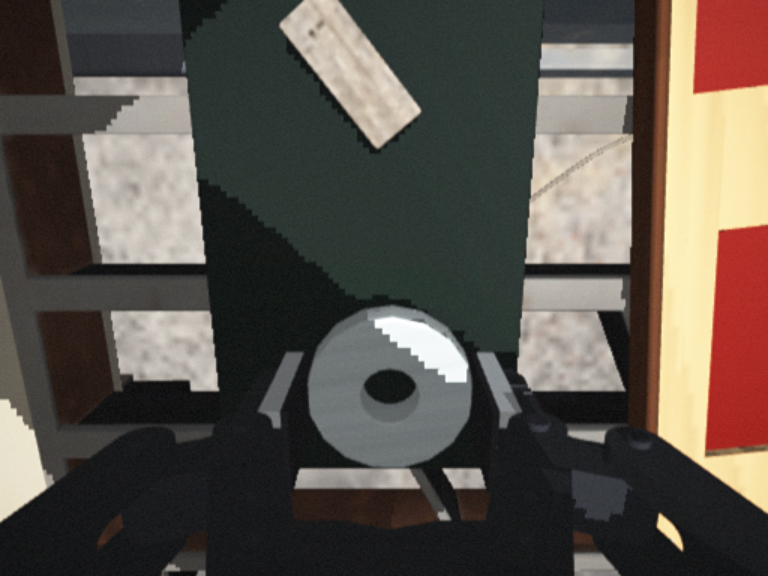

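```bash
python3 -m inch '[[1,[-1,0,0],0],[1,[0,0.76,0.78],0],[1,[0,0.76,0.78],0],[1,[0,0.76,0.78],0],[1,[0,0.76,0.78],0],[1,[0,0.76,0.78],0],[1,[0,0,0],0],[1,[0,0,0],0]]' 40
python3 - <<'E'
from h import *
import pickle
p,im=pickle.load(open('w2.pkl','rb'))
def fit(own,px,p,s=1.5):
    w=ray(p,np.array(px)/s,.016); own=np.array(own)/1000.
    a=own-own.mean(0);b=w-w.mean(0); th=np.arctan2((a[:,0]*b[:,1]-a[:,1]*b[:,0]).sum(),(a*b).sum())
    R=np.array([[np.cos(th),-np.sin(th)],[np.sin(th),np.cos(th)]]); t=w.mean(0)-R@own.mean(0)
    print(np.degrees(th),t,((w-(own@R.T+t))*1000).round(1).tolist()); return R,t
own=[(-60,104),(0,104),(0,44),(-60,44),(-50,2),(-10,2),(-10,-82),(-50,-82)]
R,t=fit(own,[(346,183),(432,174),(438,258),(357,266),(378,321),(431,316),(440,416),(391,419)],p)
print('well',R@[-.03,.074]+t,'wedge',R@[-.03,-.04]+t)
p=optics.camera_params('wrist'); im=optics.get_image('wrist')[:,:,::-1]
cv2.imwrite('pics/c7.png',cv2.resize(im,(768,576)))
print(env.observe()['position'])
print((proj(p,np.c_[np.array(own[:4])/1000@R.T+t,[.016]*4])*1.5).round())
E
```

```text
time_s: 5.17
position: [0.5533, -0.2383, 0.2353]
tool_rot: [[-0.001, -0.003, 1.0], [0.001, 1.0, 0.003], [-1.0, 0.001, -0.001]]
ft_force: [-0.4, -0.1, -1.7]
grip_width: 0.0461
6.492523422549927 [ 0.59117073 -0.31025419] [[0.5, -0.2], [-0.3, -0.8], [-1.3, 0.1], [0.3, 0.8], [0.6, -0.4], [-0.1, -0.9], [-0.5, -0.2], [0.9, 1.6]]
well [ 0.55299569 -0.24012099] wedge [ 0.56588607 -0.35338986]
[ 0.55267576 -0.23930889  0.23551532]
[[302. 261.]
 [461. 244.]
 [471. 389.]
 [325. 404.]]
```

View pics/c7.png

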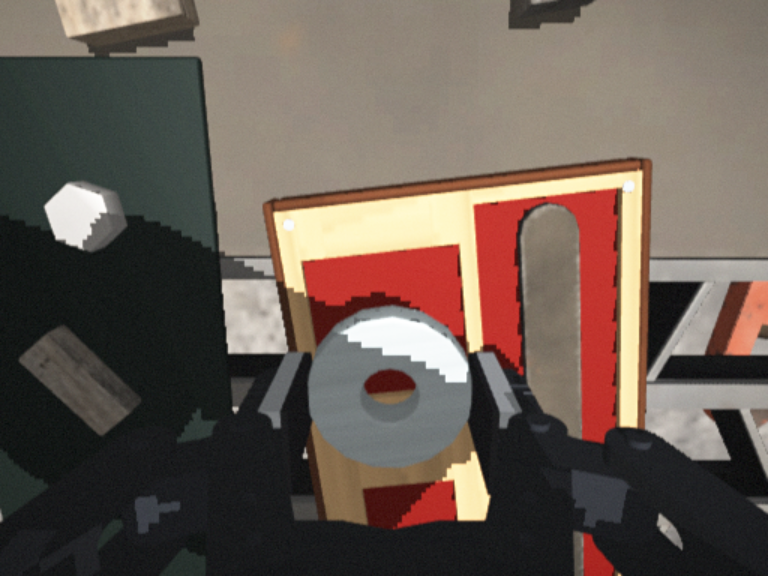

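```bash
python3 -m inch '[[1,[0.8,-0.03,0],0],[1,[0.5,0,0],0],[1,[0.34,0,0],0],[1,[0,0,0],0],[1,[0,0,0],0],[1,[0,0,0],0],[1,[0,0,0],0],[1,[0,0,0],0]]' 40
python3 - <<'E'
from h import *
im=optics.get_image('wrist')[:,:,::-1]
cv2.imwrite('pics/c8.png',cv2.resize(im,(768,576)))
E
```

```text
time_s: 5.88
position: [0.5525, -0.2409, 0.1874]
tool_rot: [[-0.0, 0.001, 1.0], [-0.0, 1.0, -0.001], [-1.0, -0.0, -0.0]]
ft_force: [-0.4, -0.0, 0.0]
grip_width: 0.0456
```

View pics/c8.png

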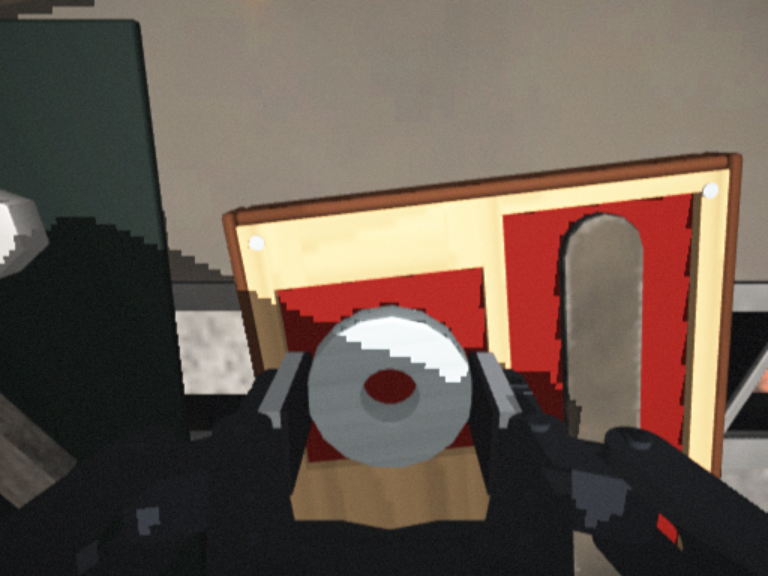

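```bash
python3 -m inch '[[1,[0.06,0.03,0],0],[1,[0,0,0],0],[-0.38,[0,0,0],0],[-0.38,[0,0,0],0],[-0.38,[0,0,0],0],[-0.38,[-0.5,0,0],0],[-0.38,[-1,0,0],0],[-0.38,[-1,0,0],0]]' 40
python3 - <<'E'
from h import *
import pickle
p=optics.camera_params('wrist');im=optics.get_image('wrist')[:,:,::-1]
pickle.dump((p,im.copy()),open('w3.pkl','wb'))
cv2.imwrite('pics/c9.png',cv2.resize(im,(768,576)))
E
```

```text
time_s: 6.6
position: [0.5525, -0.2395, 0.2606]
tool_rot: [[-0.002, -0.0, 1.0], [0.002, 1.0, 0.0], [-1.0, 0.002, -0.002]]
ft_force: [-0.8, -0.0, 0.4]
grip_width: 0.0592
```

View pics/c9.png

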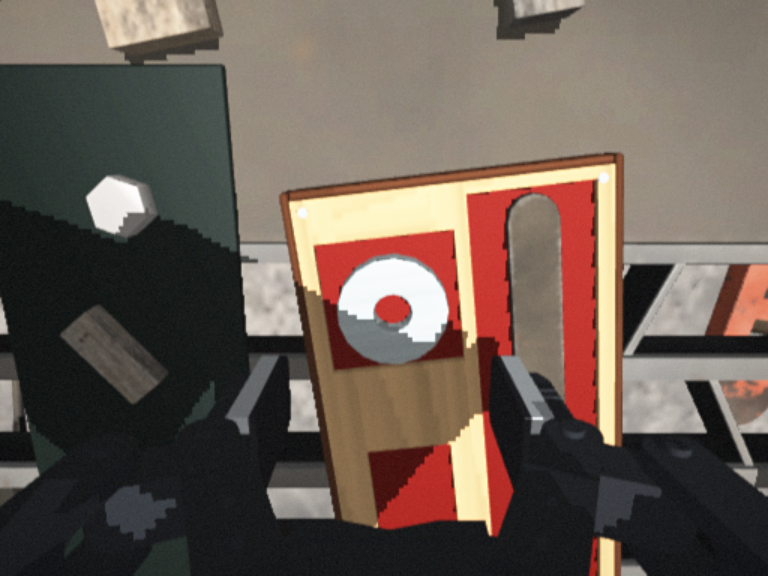

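```bash
python3 -m inch '[[-0.38,[0,0.35,-0.95],0],[-0.38,[0,0.35,-0.95],0],[-0.38,[0,0.35,-0.95],0],[-0.38,[0,0.35,-0.96],0],[-0.38,[1,0,0],0],[-0.38,[0.5,0,0],0],[-0.38,[0,0,0],0],[-0.38,[0,0,0],0]]' 40
python3 - <<'E'
from h import *
import pickle
p,im=pickle.load(open('w3.pkl','rb'))
print(ray(p,[393/1.5,310/1.5],.024), ray(p,[[393/1.5,255/1.5],[393/1.5,364/1.5],[338/1.5,309/1.5],[448/1.5,309/1.5]],.024))
p=optics.camera_params('wrist');im=optics.get_image('wrist')[:,:,::-1]
print(env.observe()['position'])
print(proj(p,[.4382,-.1972,.016])*1.5)
cv2.imwrite('pics/c10.png',cv2.resize(im,(768,576)))
E
```

```text
time_s: 7.32
position: [0.4385, -0.1978, 0.2156]
tool_rot: [[-0.001, 0.0, 1.0], [0.001, 1.0, -0.0], [-1.0, 0.001, -0.001]]
ft_force: [0.2, 1.0, 0.2]
grip_width: 0.0586
[[ 0.55334223 -0.23977125]] [[ 0.55328881 -0.215999  ]
 [ 0.55339798 -0.26458308]
 [ 0.5301038  -0.23935142]
 [ 0.57656577 -0.23930048]]
[ 0.43874223 -0.19788587  0.21616709]
[[389.42010656 340.93554872]]
```

View pics/c10.png

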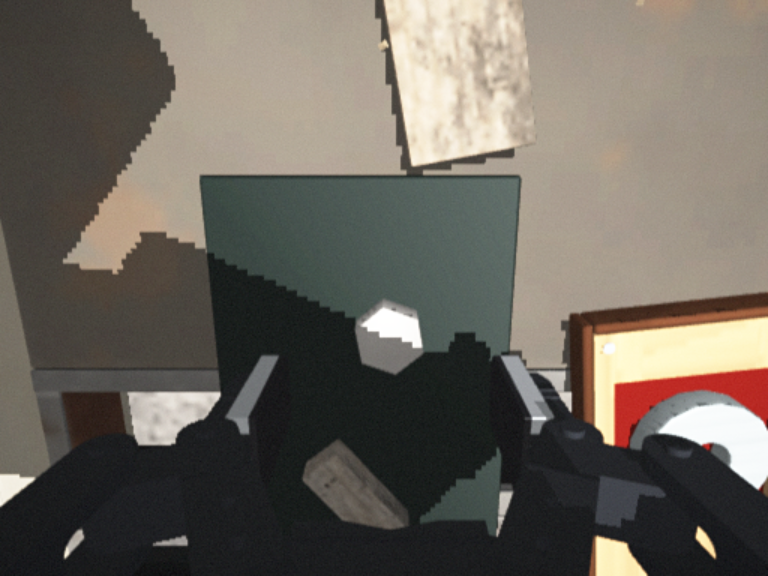

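```bash
python3 -m inch '[[-0.38,[0.8,0.03,0],0],[-0.38,[0.5,0,0],0],[-0.38,[0,0,0],0],[1,[0,0,0],0],[1,[0,0,0],0],[1,[0,0,0],0],[1,[0,0,0],0],[1,[0,0,0],0]]' 40
python3 -m inch '[[1,[0,0,0],0],[1,[-0.5,0,0],0],[1,[-1,0,0],0],[1,[-0.5,0,0],0],[1,[0,0,0],0],[1,[0,0,0],0],[1,[0,0,0],0],[1,[0,0,0],0]]' 40
python3 - <<'E'
from h import *
p=optics.camera_params('wrist');im=optics.get_image('wrist')[:,:,::-1]
cv2.imwrite('pics/c11.png',cv2.resize(im,(768,576)))
E
```

```text
time_s: 8.03
position: [0.4387, -0.197, 0.1781]
tool_rot: [[0.002, -0.0, 1.0], [-0.002, 1.0, 0.0], [-1.0, -0.002, 0.002]]
ft_force: [-1.2, 0.4, 5.1]
grip_width: 0.0232
time_s: 8.7
position: [0.4382, -0.1967, 0.236]
tool_rot: [[-0.001, 0.0, 1.0], [0.001, 1.0, -0.0], [-1.0, 0.001, -0.001]]
ft_force: [0.2, -0.9, -0.4]
grip_width: 0.0233
```

View pics/c11.png

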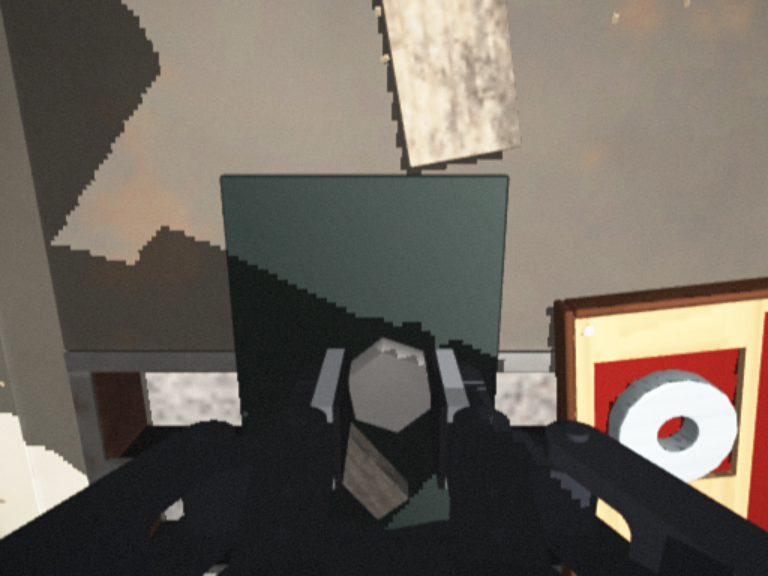

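```bash
python3 -m inch '[[1,[0,-0.36,0.95],0],[1,[0,-0.36,0.96],0],[1,[0,-0.36,0.96],0],[1,[0,-0.36,0.96],0],[1,[0.6,0,0],0],[1,[0.4,0,0],0],[1,[0,0,0],0],[1,[0,0,0],0]]' 40
python3 - <<'E'
from h import *
p=optics.camera_params('wrist');im=optics.get_image('wrist')[:,:,::-1]
print(env.observe()['position'])
cv2.imwrite('pics/c12.png',cv2.resize(im,(768,576)))
E
```

```text
time_s: 9.42
position: [0.5531, -0.2399, 0.2057]
tool_rot: [[-0.002, 0.0, 1.0], [0.002, 1.0, -0.0], [-1.0, 0.002, -0.002]]
ft_force: [-0.0, 0.3, 0.7]
grip_width: 0.0231
[ 0.55325912 -0.24002362  0.20661866]
```

View pics/c12.png

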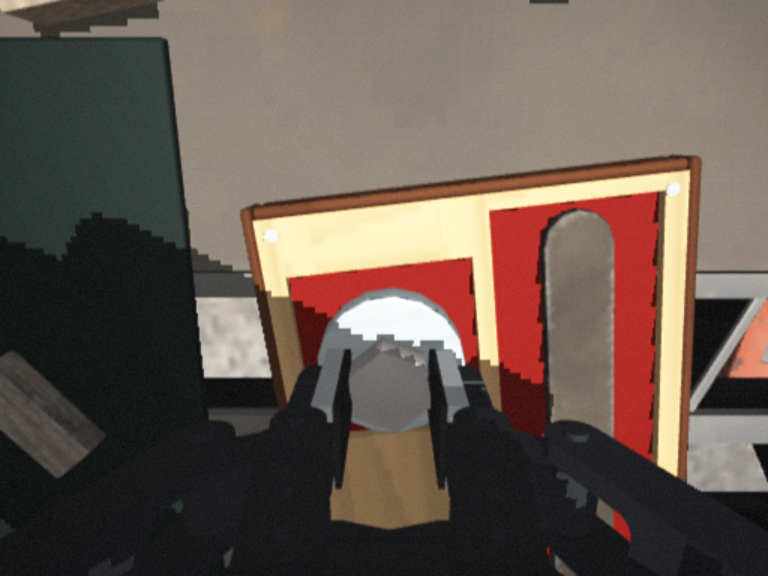

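```bash
python3 -m inch '[[1,[0.15,0,0],0],[1,[0.1,0,0],0],[1,[0,0,0],0],[1,[0,0,0],0],[1,[0,0,0],0],[1,[0,0,0],0],[1,[0,0,0],0],[1,[0,0,0],0]]' 40
```

```text
time_s: 10.13
position: [0.5533, -0.24, 0.1993]
tool_rot: [[0.0, -0.0, 1.0], [-0.0, 1.0, 0.0], [-1.0, -0.0, 0.0]]
ft_force: [0.8, -0.3, -0.4]
grip_width: 0.023
```

```bash
python3 -m inch '[[1,[0.04,0,0],0],[1,[0,0,0],0],[0.2,[0,0,0],0],[0.2,[0,0,0],0],[0.2,[0,0,0],0],[0.2,[-0.3,0,0],0],[0,[-1,0,0],0],[0,[-1,0,0],0]]' 40
python3 - <<'E'
from h import *
import pickle
p=optics.camera_params('wrist');im=optics.get_image('wrist')[:,:,::-1]
pickle.dump((p,im.copy()),open('w4.pkl','wb'))
cv2.imwrite('pics/c13.png',cv2.resize(im,(768,576)))
E
```

```text
time_s: 10.8
position: [0.5531, -0.2399, 0.2675]
tool_rot: [[-0.002, 0.0, 1.0], [0.002, 1.0, -0.0], [-1.0, 0.002, -0.002]]
ft_force: [0.5, -1.1, -0.2]
grip_width: 0.0428
```

View pics/c13.png

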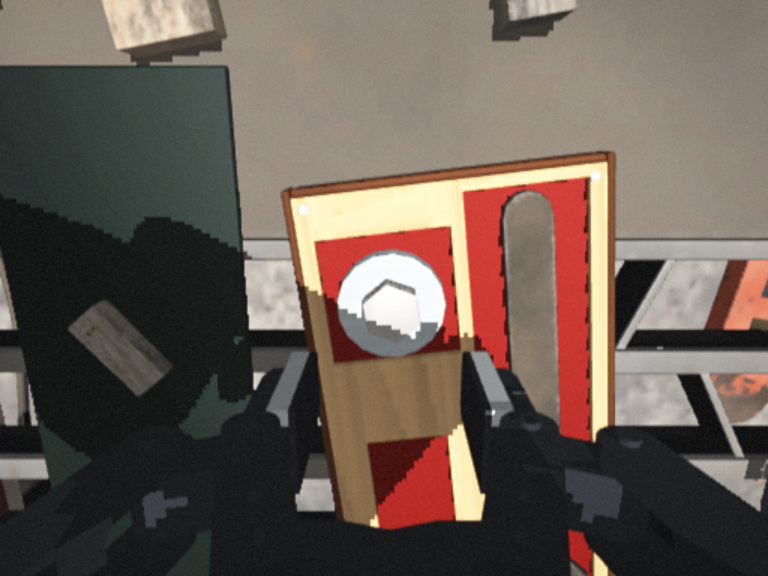

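```bash
python3 -m inch '[[-0.2,[-0.5,0.9,0],0],[-0.2,[-0.5,0.9,0],0],[-0.2,[-0.5,1,0],0],[-0.2,[-0.5,1,0],0],[-0.2,[0,1,0],0],[-0.2,[0,1,0],0],[-0.2,[0,1,0],0],[-0.2,[0,0,0],0]]' 40
python3 - <<'E'
from h import *
import pickle
p=optics.camera_params('wrist');im=optics.get_image('wrist')[:,:,::-1]
pickle.dump((p,im.copy()),open('w5.pkl','wb'))
print(env.observe()['position'])
cv2.imwrite('pics/c14.png',cv2.resize(im,(768,576)))
E
```

```text
time_s: 11.52
position: [0.5527, -0.0318, 0.3278]
tool_rot: [[0.0, -0.004, 1.0], [0.001, 1.0, 0.004], [-1.0, 0.001, 0.0]]
ft_force: [0.1, -0.2, -0.4]
grip_width: 0.0514
[ 0.5529992  -0.03378346  0.32773873]
```

View pics/c14.png

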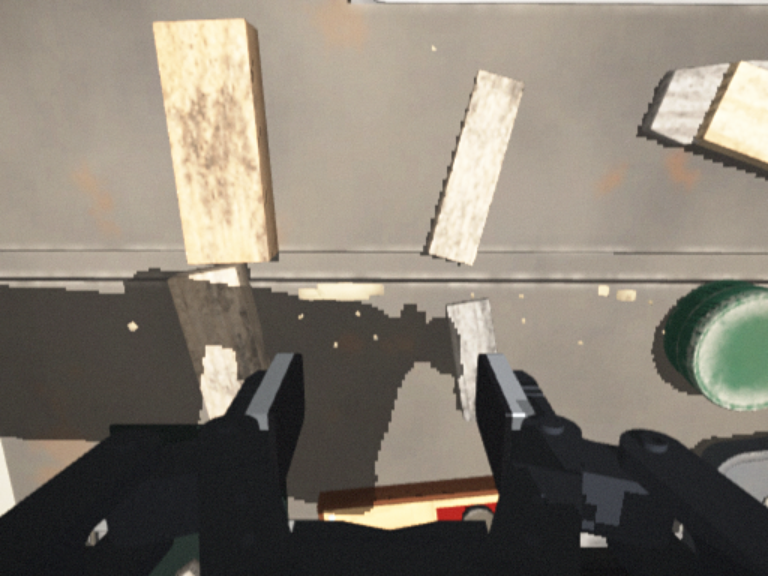

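```bash
python3 - <<'E'
from h import *
import pickle
def q(f,px,z):
    p,_=pickle.load(open(f,'rb')); w=ray(p,np.array(px)/1.5,z)
    a=(w[0]+w[1])/2;b=(w[3]+w[2])/2;d=a-b
    print('c',w.mean(0).round(4),'len',np.linalg.norm(d).round(4),'wid',np.linalg.norm(w[0]-w[1]).round(4),np.linalg.norm(w[3]-w[2]).round(4),'ang of own y from world y',np.degrees(np.arctan2(-d[0],d[1])).round(1))
for z in (.008,.013,.018): q('w1.pkl',[(445,104),(483,99),(497,204),(458,210)],z)
for z in (.008,.013,.018): q('w5.pkl',[(479,70),(523,82),(473,265),(425,253)],z)
E
```

```text
c [ 0.6059 -0.0919] len 0.0717 wid 0.0256 0.0278 ang of own y from world y 10.0
c [ 0.6051 -0.0918] len 0.0707 wid 0.0252 0.0274 ang of own y from world y 10.0
c [ 0.6043 -0.0916] len 0.0697 wid 0.0249 0.027 ang of own y from world y 10.0
c [0.599  0.0201] len 0.1013 wid 0.0241 0.0288 ang of own y from world y -13.5
c [0.5981 0.0204] len 0.0995 wid 0.0237 0.0283 ang of own y from world y -13.5
c [0.5973 0.0207] len 0.0978 wid 0.0233 0.0278 ang of own y from world y -13.5
```

```bash
python3 -m inch '[[-0.2,[0.9,-0.65,0.58],0],[-0.2,[0.9,-0.65,0.58],0],[-0.2,[0.9,-0.65,0.58],0],[-0.2,[0.2,0,0],-1],[-0.2,[0,0,0],-1],[-0.2,[0,0,0],0],[-0.2,[0,0,0],0],[-0.2,[0,0,0],0]]' 40
python3 - <<'E'
from h import *
import pickle
p=optics.camera_params('wrist');im=optics.get_image('wrist')[:,:,::-1]
pickle.dump((p,im.copy()),open('w6.pkl','wb'))
print(env.observe()['position'])
cv2.imwrite('pics/c15.png',cv2.resize(im,(768,576)))
E
```

```text
time_s: 12.23
position: [0.6055, -0.0949, 0.2407]
tool_rot: [[0.001, -0.171, 0.985], [-0.001, 0.985, 0.171], [-1.0, -0.001, 0.001]]
ft_force: [-0.4, 0.5, -0.1]
grip_width: 0.0513
[ 0.60543741 -0.09473563  0.24070878]
```

View pics/c15.png

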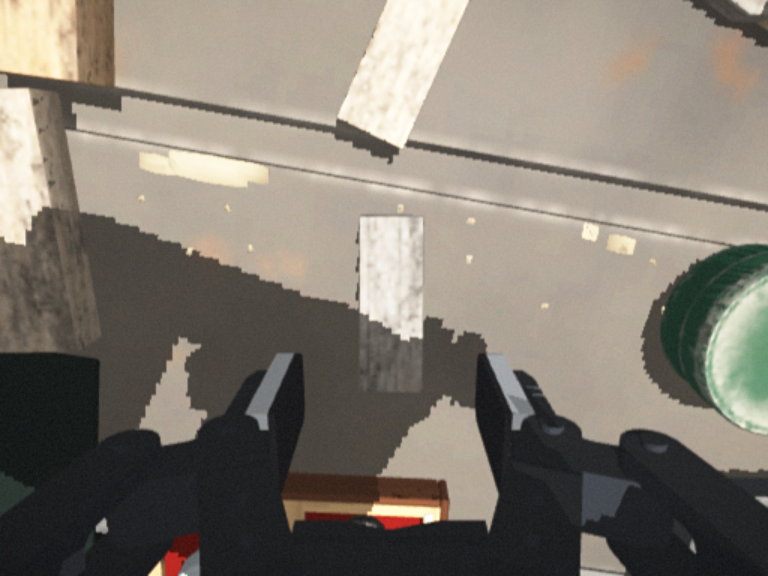

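```bash
python3 - <<'E'
from h import *
import pickle
p,_=pickle.load(open('w6.pkl','rb'))
print(ray(p,[[391/1.5,215/1.5]],.006),ray(p,[[391/1.5,393/1.5]],.02))
print(ray(p,[[391/1.5,215/1.5]],.02),ray(p,[[391/1.5,393/1.5]],.006))
E
```

```text
[[ 0.59928907 -0.05568948]] [[ 0.61142588 -0.12551994]]
[[ 0.59888497 -0.0536947 ]] [[ 0.61275367 -0.13280497]]
```

```bash
python3 -m inch '[[-0.2,[0.9,0.14,0],0],[-0.2,[0.8,0,0],0],[-0.2,[0.4,0,0],0],[-0.2,[0,0,0],0],[1,[0,0,0],0],[1,[0,0,0],0],[1,[0,0,0],0],[1,[0,0,0],0]]' 40
python3 -m inch '[[1,[-0.3,0,0],0],[1,[-0.7,0,0],0],[1,[-0.8,0,0],0],[1,[-0.7,0,0],0],[1,[0,0,0],0],[1,[0,0,0],0],[1,[0,0,0],0],[1,[0,0,0],0]]' 40
python3 - <<'E'
from h import *
p=optics.camera_params('wrist');im=optics.get_image('wrist')[:,:,::-1]
cv2.imwrite('pics/c16.png',cv2.resize(im,(768,576)))
E
```

```text
time_s: 12.95
position: [0.6052, -0.0905, 0.1787]
tool_rot: [[0.003, -0.173, 0.985], [-0.001, 0.985, 0.173], [-1.0, -0.002, 0.003]]
ft_force: [-0.9, 0.9, 6.5]
grip_width: 0.0247
time_s: 13.62
position: [0.6045, -0.0903, 0.2511]
tool_rot: [[-0.002, -0.174, 0.985], [0.001, 0.985, 0.174], [-1.0, 0.001, -0.002]]
ft_force: [1.6, -1.0, -0.7]
grip_width: 0.0247
```

View pics/c16.png

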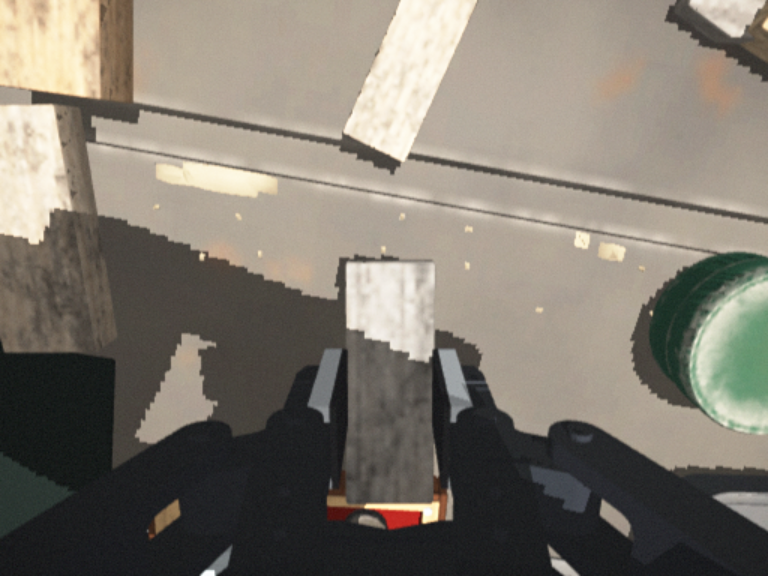

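```bash
python3 -m inch '[[1,[0,0,0],0.7],[1,[0,-1,-0.27],0],[1,[0,-1,-0.27],0],[1,[0,-1,-0.26],0],[1,[0,-1,-0.26],0],[1,[0,-1,-0.26],0],[1,[0,-1,-0.26],0],[1,[0,-1,-0.26],0]]' 40
python3 -m inch '[[1,[0,-0.8,-0.22],0],[1,[0,-0.77,-0.21],0],[1,[0.3,0,0],0],[1,[0,0,0],0],[1,[0,0,0],0],[1,[0,0,0],0],[1,[0,0,0],0],[1,[0,0,0],0]]' 40
python3 - <<'E'
from h import *
p=optics.camera_params('wrist');im=optics.get_image('wrist')[:,:,::-1]
print(env.observe()['position'])
cv2.imwrite('pics/c17.png',cv2.resize(im,(768,576)))
E
```

```text
time_s: 14.33
position: [0.5732, -0.3068, 0.2511]
tool_rot: [[-0.001, -0.113, 0.994], [0.001, 0.994, 0.113], [-1.0, 0.001, -0.001]]
ft_force: [0.4, 0.4, -0.4]
grip_width: 0.0246
time_s: 15.0
position: [0.5665, -0.3527, 0.2433]
tool_rot: [[0.0, -0.114, 0.993], [-0.0, 0.993, 0.114], [-1.0, -0.0, 0.0]]
ft_force: [0.0, 0.1, -0.8]
grip_width: 0.0246
[ 0.56647549 -0.35286983  0.24338327]
```

View pics/c17.png

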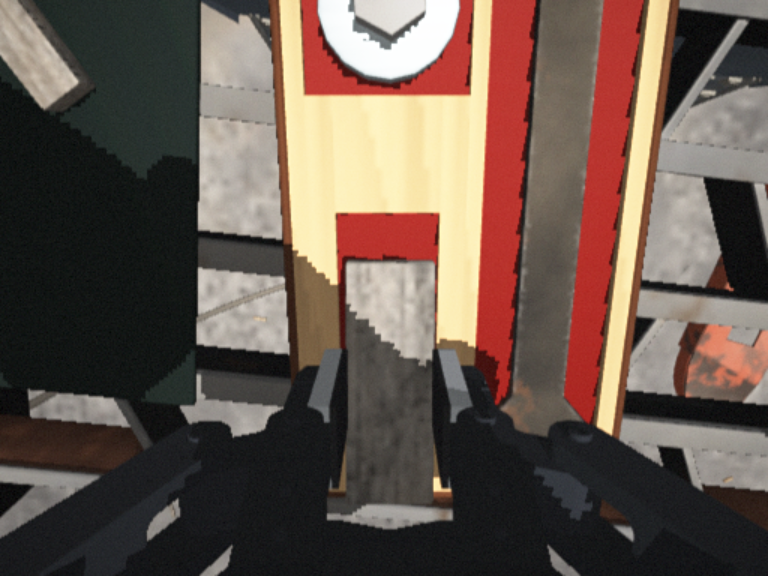

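```bash
python3 -m inch '[[1,[0.9,-0.02,-0.01],0],[1,[0.6,0,0],0],[1,[0.25,0,0],0],[1,[0,0,0],0],[1,[0,0,0],0],[1,[0,0,0],0],[1,[0,0,0],0],[1,[0,0,0],0]]' 40
```

```text
time_s: 15.72
position: [0.566, -0.3541, 0.1908]
tool_rot: [[0.0, -0.113, 0.994], [-0.0, 0.994, 0.113], [-1.0, -0.0, 0.0]]
ft_force: [-0.2, -0.3, -0.3]
grip_width: 0.0245
```

```bash
python3 -m inch '[[1,[0.04,0,0],0],[1,[0,0,0],0],[0.1,[0,0,0],0],[0.1,[0,0,0],0],[0.1,[0,0,0],0],[0.1,[-0.4,0,0],0],[0,[-1,0,0],0],[0,[-1,0,0],0]]' 40
python3 - <<'E'
from h import *
import pickle
p=optics.camera_params('wrist');im=optics.get_image('wrist')[:,:,::-1]
cv2.imwrite('pics/c18.png',cv2.resize(im,(768,576)))
E
```

```text
time_s: 16.38
position: [0.5658, -0.3541, 0.262]
tool_rot: [[-0.002, -0.113, 0.994], [0.002, 0.994, 0.113], [-1.0, 0.002, -0.002]]
ft_force: [0.6, -1.0, 1.1]
grip_width: 0.0426
```

View pics/c18.png

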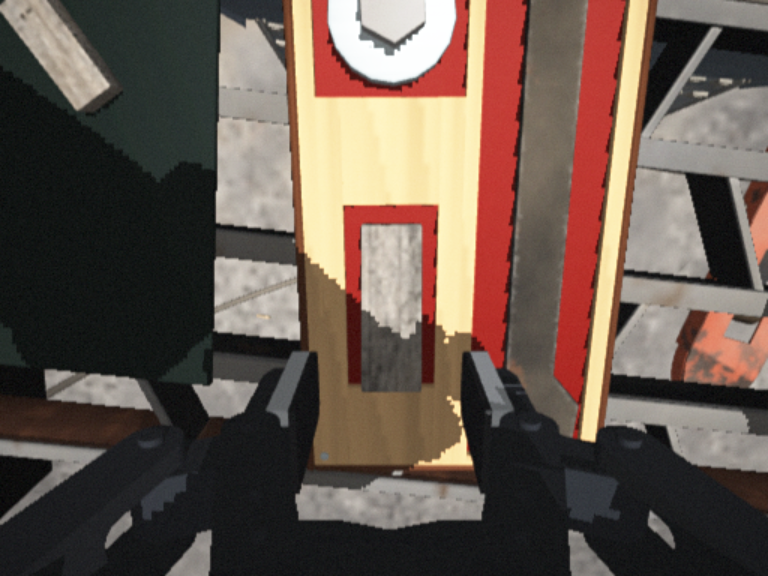

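```bash
python3 -m inch '[[-1,[-1,0,0],0.65],[-1,[-1,0,0],0.65],[-1,[-0.4,1,-0.1],0],[-1,[-0.4,1,-0.1],0],[-1,[-0.4,1,-0.1],0],[-1,[-0.4,1,-0.1],0],[-1,[-0.4,1,-0.1],0],[-1,[-0.4,1,-0.1],0]]' 40
python3 -m inch '[[-1,[0,1,-0.3],0],[-1,[0,1,-0.3],0],[-1,[0,1,-0.3],0],[-1,[0,1,-0.3],0],[-1,[0,1,-0.3],0],[-1,[0,1,-0.3],0],[-1,[0,1,-0.3],0],[-1,[0,1,-0.3],0]]' 40
python3 -m inch '[[-1,[0,1,0],0],[-1,[0,1,0],0],[-1,[0,1,0],0],[-1,[0,1,0],0],[-1,[0,0,0],0],[-1,[0,0,0],0],[-1,[0,0,0],0],[-1,[0,0,0],0]]' 40
python3 - <<'E'
from h import *
import pickle
p=optics.camera_params('wrist');im=optics.get_image('wrist')[:,:,::-1]
pickle.dump((p,im.copy()),open('w7.pkl','wb'))
cv2.imwrite('pics/c19.png',cv2.resize(im,(768,576)))
E
```

```text
time_s: 17.1
position: [0.5474, -0.1726, 0.3947]
tool_rot: [[0.001, 0.0, 1.0], [-0.001, 1.0, -0.0], [-1.0, -0.001, 0.001]]
ft_force: [0.4, 0.7, 0.6]
grip_width: 0.0855
time_s: 17.77
position: [0.4751, 0.0672, 0.3942]
tool_rot: [[0.001, 0.0, 1.0], [-0.0, 1.0, -0.0], [-1.0, -0.0, 0.001]]
ft_force: [0.0, 0.9, -1.3]
grip_width: 0.0852
time_s: 18.43
position: [0.476, 0.185, 0.3936]
tool_rot: [[0.0, 0.001, 1.0], [-0.0, 1.0, -0.001], [-1.0, -0.0, 0.0]]
ft_force: [0.4, 0.1, -0.1]
grip_width: 0.0853
```

View pics/c19.png

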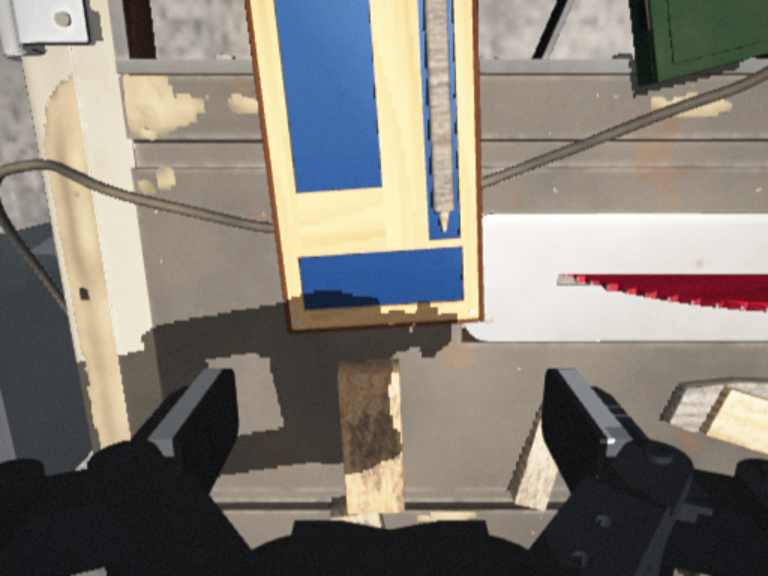

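```bash
python3 -m inch '[[-1,[0,1,0],0],[-1,[0,1,0],0],[-1,[0,1,0],0],[-1,[0,0,0],0],[-1,[0,0,0],0],[-1,[0,0,0],0],[-1,[0,0,0],0],[-1,[0,0,0],0]]' 40
python3 - <<'E'
from h import *
import pickle
p=optics.camera_params('wrist');im=optics.get_image('wrist')[:,:,::-1]
pickle.dump((p,im.copy()),open('w8.pkl','wb'))
cv2.imwrite('pics/c20.png',cv2.resize(im,(768,576)))
E
```

```text
time_s: 19.15
position: [0.4762, 0.2748, 0.3935]
tool_rot: [[0.0, 0.002, 1.0], [-0.0, 1.0, -0.002], [-1.0, -0.0, 0.0]]
ft_force: [0.9, -0.1, -0.1]
grip_width: 0.0853
```

View pics/c20.png

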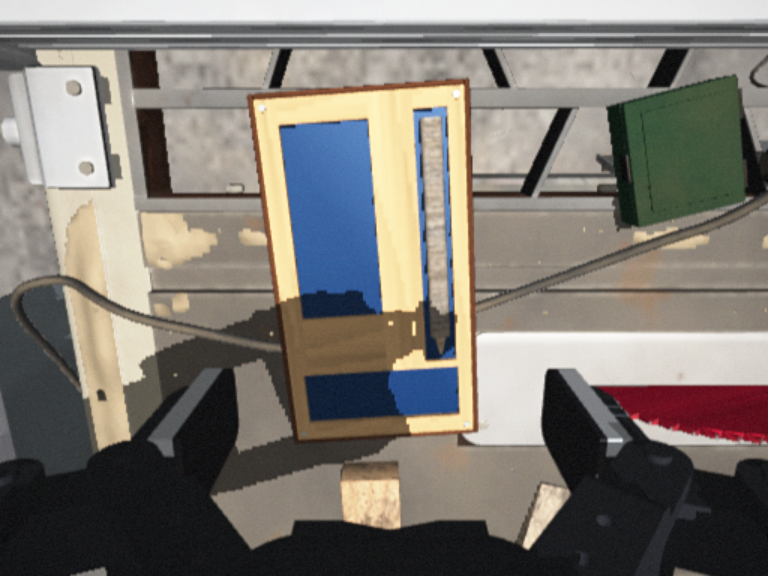

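```bash
cat >> h.py <<'E'
def fit(own,px,p,s=1.5,z=.016):
    w=ray(p,np.array(px)/s,z); own=np.array(own)/1000.
    a=own-own.mean(0);b=w-w.mean(0); th=np.arctan2((a[:,0]*b[:,1]-a[:,1]*b[:,0]).sum(),(a*b).sum())
    R=np.array([[np.cos(th),-np.sin(th)],[np.sin(th),np.cos(th)]]); t=w.mean(0)-R@own.mean(0)
    print(np.degrees(th),t,((w-(own@R.T+t))*1000).round(1).tolist()); return R,t
E
python3 - <<'E'
from h import *
import pickle
p,im=pickle.load(open('w8.pkl','rb'))
own=[(-53,107),(5,107),(5,-27),(-53,-27),(-57,-70),(57,-70),(57,-110),(-57,-110)]
R,t=fit(own,[(280,125),(368,120),(382,315),(299,319),(304,378),(459,367),(460,412),(308,420)],p)
print('large',R@[-.024,.04]+t,'long',R@[0,-.09]+t)
p,im=pickle.load(open('w7.pkl','rb'))
R,t=fit(own[2:],[(383,187),(297,194),(299,260),(461,248),(463,299),(304,311)],p)
print('large',R@[-.024,.04]+t,'long',R@[0,-.09]+t)
p,im=pickle.load(open('w5.pkl','rb'))
cv2.imwrite('pics/e1.png',cv2.resize(im[0:190,85:205],None,fx=3.15,fy=3.15,interpolation=cv2.INTER_CUBIC))
E
```

```text
3.708006396252203 [0.46457525 0.24917902] [[1.0, -0.5], [-0.2, -1.2], [-0.5, -0.1], [-2.0, 0.7], [0.6, -2.4], [1.2, -1.0], [0.7, 1.8], [-0.6, 2.6]]
large [0.43803863 0.28754316] long [0.47039571 0.15936742]
3.968281570763436 [0.46453607 0.24866827] [[0.4, 0.7], [0.8, 0.2], [0.9, -1.9], [-1.0, -1.4], [-1.0, 1.7], [-0.1, 0.7]]
large [0.43782544 0.28691147] long [0.47076445 0.15888405]
```

View pics/e1.png

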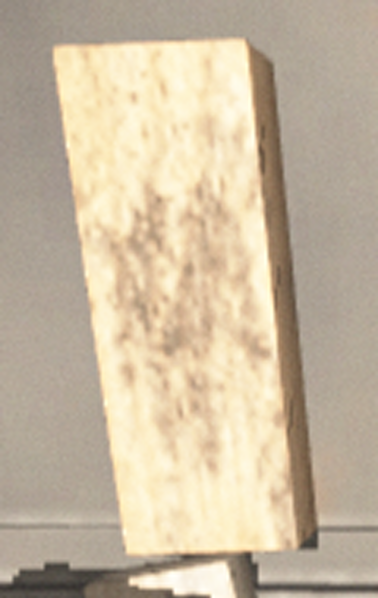

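```bash
python3 - <<'E'
from h import *
import pickle
p,im=pickle.load(open('w5.pkl','rb'))
px=np.array([(54,46),(246,38),(298,552),(128,556)])/3.15+[85,0]
R,t=fit([(-22.5,60),(22.5,60),(22.5,-60),(-22.5,-60)],px,p,1,.025)
p,im=pickle.load(open('w7.pkl','rb'))
print(ray(p,np.array([(337,362),(399,360),(404,512),(346,514)])/1.5,.025))
E
```

```text
2.190596755619485 [0.46303233 0.03170689] [[0.4, 0.1], [-0.5, 0.2], [-0.4, -0.4], [0.5, 0.1]]
[[ 0.43851106  0.10033985]
 [ 0.48278865  0.101846  ]
 [ 0.48726143 -0.02730545]
 [ 0.44182478 -0.02912071]]
```

```bash
python3 -m inch '[[-0.7,[0.5,-1,-0.05],0],[-0.7,[0.5,-1,-0.05],0],[-0.7,[0.6,-1,-0.05],0],[-0.7,[0.6,-1,-0.05],0],[-0.7,[0.6,-1,-0.06],0],[-0.7,[0.6,-1,-0.06],0],[-0.7,[0.6,-1,-0.06],0],[-0.7,[0.6,-1,-0.06],0]]' 50
python3 -m inch '[[-0.7,[0.2,-0.1,0],0],[-0.7,[0,0,0],-0.44],[-0.7,[0,0,0],0],[-0.7,[0,0,0],0],[-0.7,[0,0,0],0],[-0.7,[0,0,0],0],[-0.7,[0,0,0],0],[-0.7,[0,0,0],0]]' 50
python3 - <<'E'
from h import *
import pickle
p=optics.camera_params('wrist');im=optics.get_image('wrist')[:,:,::-1]
pickle.dump((p,im.copy()),open('w9.pkl','wb'))
print(env.observe()['position'])
cv2.imwrite('pics/c21.png',cv2.resize(im,(768,576)))
E
```

```text
time_s: 19.87
position: [0.4623, 0.034, 0.2549]
tool_rot: [[0.001, 0.001, 1.0], [-0.0, 1.0, -0.001], [-1.0, -0.0, 0.001]]
ft_force: [1.5, -0.1, -0.6]
grip_width: 0.0727
time_s: 20.53
position: [0.4628, 0.0331, 0.2495]
tool_rot: [[0.0, -0.039, 0.999], [-0.0, 0.999, 0.039], [-1.0, -0.0, 0.0]]
ft_force: [0.3, -0.3, -0.7]
grip_width: 0.0725
[0.46274735 0.03307096 0.24946676]
```

View pics/c21.png

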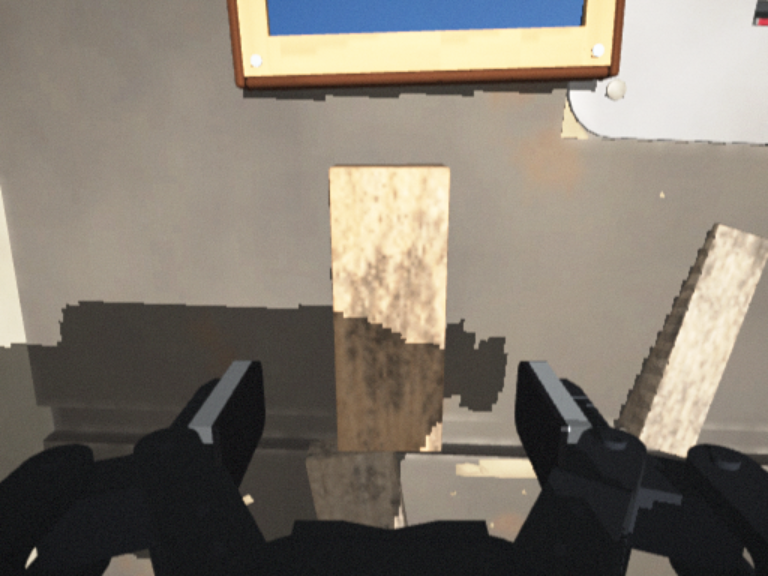

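```bash
python3 -m inch '[[-0.7,[0.9,-0.04,0],0],[-0.7,[0.9,0,0],0],[-0.7,[0.5,0,0],0],[-0.7,[0,0,0],0],[1,[0,0,0],0],[1,[0,0,0],0],[1,[0,0,0],0],[1,[0,0,0],0]]' 50
python3 -m inch '[[1,[0,0,0],0],[1,[-0.3,0,0],0],[1,[-0.7,0,0],0],[1,[-0.8,0,0],0],[1,[-0.6,0,0],0],[1,[0,0,0],0],[1,[0,0,0],0],[1,[0,0,0],0]]' 50
python3 - <<'E'
from h import *
p=optics.camera_params('wrist');im=optics.get_image('wrist')[:,:,::-1]
cv2.imwrite('pics/c22.png',cv2.resize(im,(768,576)))
E
```

```text
time_s: 21.25
position: [0.4631, 0.0317, 0.1816]
tool_rot: [[0.003, -0.038, 0.999], [-0.001, 0.999, 0.038], [-1.0, -0.001, 0.003]]
ft_force: [-0.9, 0.2, 6.0]
grip_width: 0.0438
time_s: 21.92
position: [0.4625, 0.0317, 0.2521]
tool_rot: [[-0.0, -0.038, 0.999], [0.0, 0.999, 0.038], [-1.0, 0.0, -0.0]]
ft_force: [-0.2, 0.4, -1.4]
grip_width: 0.0438
```

View pics/c22.png

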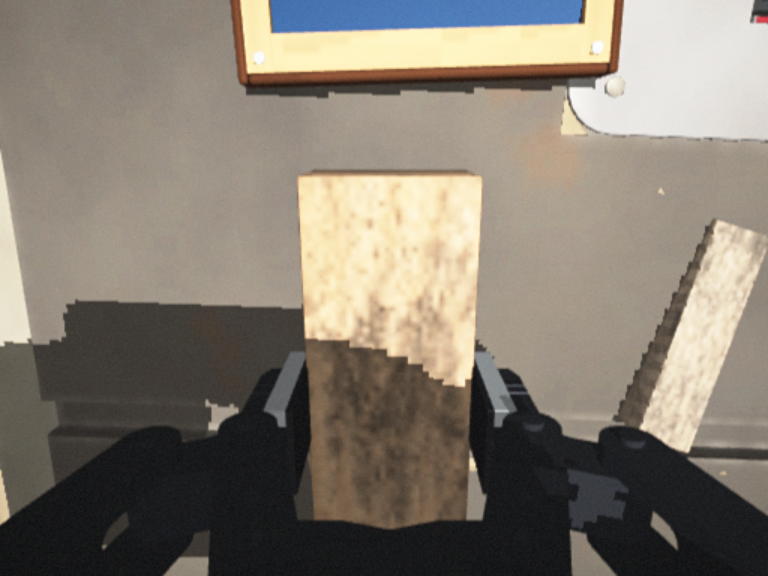

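```bash
python3 -m inch '[[1,[0,0,0],-0.32],[1,[0,1,-0.03],0],[1,[0,1,-0.03],0],[1,[0,1,-0.03],0],[1,[0,1,-0.03],0],[1,[0,1,-0.03],0],[1,[0,1,-0.03],0],[1,[0,1,-0.03],0]]' 50
python3 -m inch '[[1,[0,0.9,-0.02],0],[1,[0,0.65,-0.02],0],[1,[0,0,0],0],[1,[0,0,0],0],[1,[0,0,0],0],[1,[0,0,0],0],[1,[0,0,0],0],[1,[0,0,0],0]]' 50
python3 - <<'E'
from h import *
p=optics.camera_params('wrist');im=optics.get_image('wrist')[:,:,::-1]
print(env.observe()['position'])
cv2.imwrite('pics/c23.png',cv2.resize(im,(768,576)))
E
```

```text
time_s: 22.63
position: [0.4421, 0.2422, 0.2513]
tool_rot: [[-0.002, -0.066, 0.998], [-0.001, 0.998, 0.066], [-1.0, -0.0, -0.002]]
ft_force: [0.5, -0.8, 0.2]
grip_width: 0.0437
time_s: 23.3
position: [0.4386, 0.2864, 0.2523]
tool_rot: [[-0.0, -0.065, 0.998], [-0.0, 0.998, 0.065], [-1.0, -0.0, -0.0]]
ft_force: [0.1, -1.0, -0.5]
grip_width: 0.0437
[0.43852708 0.28652572 0.25232974]
```

View pics/c23.png

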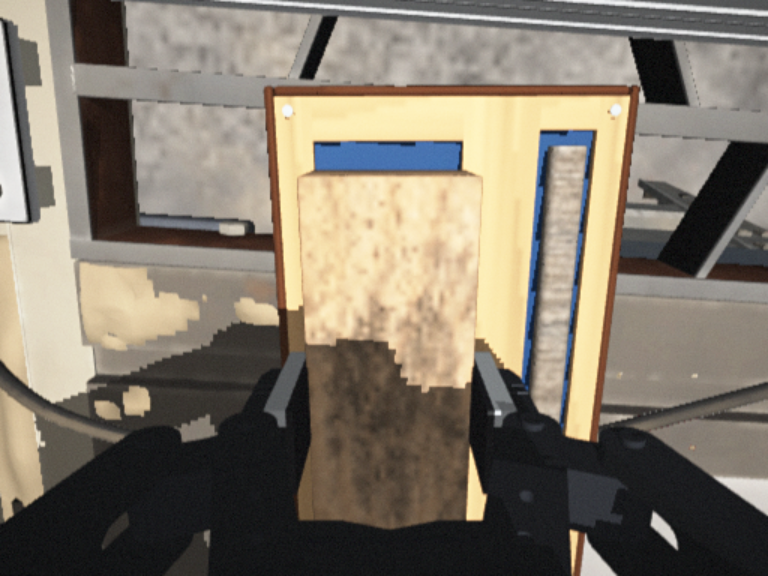

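```bash
python3 -m inch '[[1,[0.9,0.02,-0.02],0],[1,[0.7,0,0],0],[1,[0.35,0,0],0],[1,[0,0,0],0],[1,[0,0,0],0],[1,[0,0,0],0],[1,[0,0,0],0],[1,[0,0,0],0]]' 50
python3 - <<'E'
from h import *
p=optics.camera_params('wrist');im=optics.get_image('wrist')[:,:,::-1]
print(env.observe()['position'],env.observe()['ft_force'])
cv2.imwrite('pics/c24.png',cv2.resize(im,(768,576)))
E
```

```text
time_s: 24.02
position: [0.4378, 0.2876, 0.1941]
tool_rot: [[0.0, -0.066, 0.998], [0.0, 0.998, 0.066], [-1.0, 0.0, 0.0]]
ft_force: [0.3, -0.2, -0.3]
grip_width: 0.0437
[0.43773758 0.28761031 0.19403081] [ 0.32285286  0.00326683 -0.80106335]
```

View pics/c24.png

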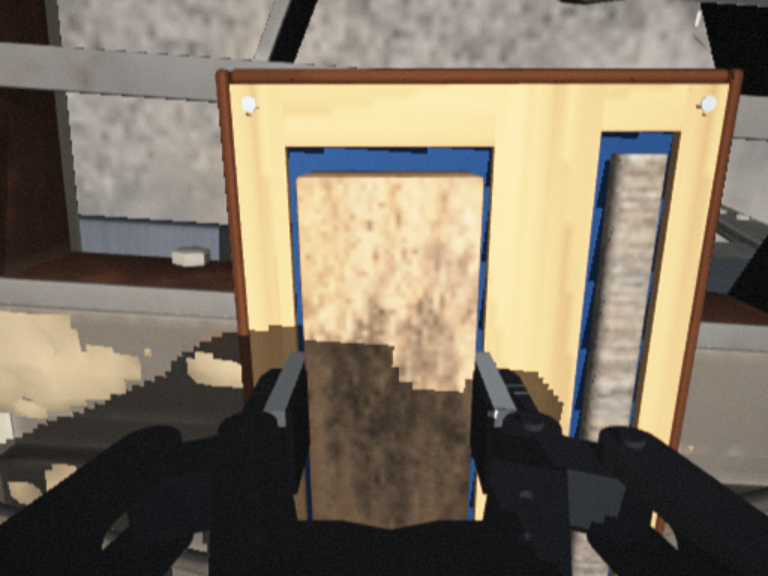

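```bash
python3 -m inch '[[1,[0.06,0,0],0],[1,[0,0,0],0],[-0.3,[0,0,0],0],[-0.3,[0,0,0],0],[-0.3,[0,0,0],0],[-0.3,[-0.5,0,0],0],[-0.3,[-1,0,0],0],[-0.3,[-1,0,0],0]]' 50
python3 - <<'E'
from h import *
p=optics.camera_params('wrist');im=optics.get_image('wrist')[:,:,::-1]
cv2.imwrite('pics/c25.png',cv2.resize(im,(768,576)))
E
```

```text
time_s: 24.73
position: [0.4375, 0.2876, 0.2674]
tool_rot: [[-0.002, -0.066, 0.998], [-0.001, 0.998, 0.066], [-1.0, -0.001, -0.002]]
ft_force: [1.0, 0.6, 1.2]
grip_width: 0.0557
```

View pics/c25.png

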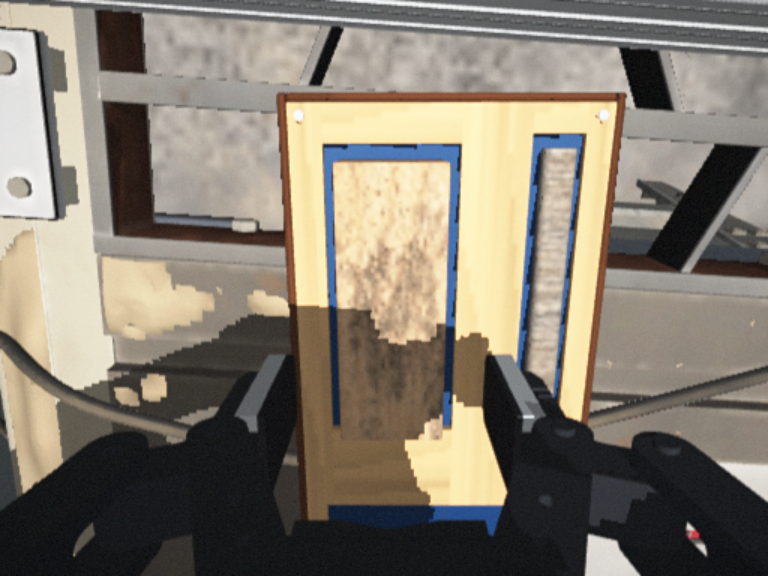

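```bash
python3 -m inch '[[-0.2,[-1,0,0],0],[-0.2,[-0.2,-0.93,0.4],0],[-0.2,[0,-0.93,0.4],0],[-0.2,[0,-0.93,0.4],0],[-0.2,[0,-0.93,0.5],0],[-0.2,[0,-0.93,0.5],0],[-0.2,[0,-0.93,0.5],0],[-0.2,[0,-0.93,0.5],0]]' 40
python3 -m inch '[[-0.2,[0,-0.93,0.5],0],[-0.2,[0,-0.92,0.5],0],[-0.2,[0.5,-0.92,0.55],0],[-0.2,[0.5,0,0],0.9],[-0.2,[0.4,0,0],0.9],[-0.2,[0.2,0,0],0.9],[-0.2,[0,0,0],0.76],[-0.2,[0,0,0],0]]' 40
python3 -m inch '[[-0.2,[0,0,0],0],[-0.2,[0,0,0],0],[-0.2,[0,0,0],0],[-0.2,[0,0,0],0],[-0.2,[0,0,0],0],[-0.2,[0,0,0],0],[-0.2,[0,0,0],0],[-0.2,[0,0,0],0]]' 40
python3 - <<'E'
from h import *
import pickle
p=optics.camera_params('wrist');im=optics.get_image('wrist')[:,:,::-1]
pickle.dump((p,im.copy()),open('w10.pkl','wb'))
print(env.observe()['position'])
cv2.imwrite('pics/c26.png',cv2.resize(im,(768,576)))
E
```

```text
time_s: 25.45
position: [0.547, 0.0977, 0.303]
tool_rot: [[0.0, -0.066, 0.998], [0.0, 0.998, 0.066], [-1.0, -0.0, 0.0]]
ft_force: [0.5, 0.3, 0.3]
grip_width: 0.0515
time_s: 26.12
position: [0.5983, 0.0192, 0.2544]
tool_rot: [[-0.001, 0.236, 0.972], [0.0, 0.972, -0.236], [-1.0, -0.0, -0.001]]
ft_force: [-0.3, 0.1, -1.2]
grip_width: 0.0509
time_s: 26.78
position: [0.5983, 0.0193, 0.255]
tool_rot: [[0.0, 0.233, 0.972], [-0.0, 0.972, -0.233], [-1.0, -0.0, 0.0]]
ft_force: [0.4, -0.9, 1.1]
grip_width: 0.0512
[0.5983175  0.01932136 0.25501854]
```

View pics/c26.png

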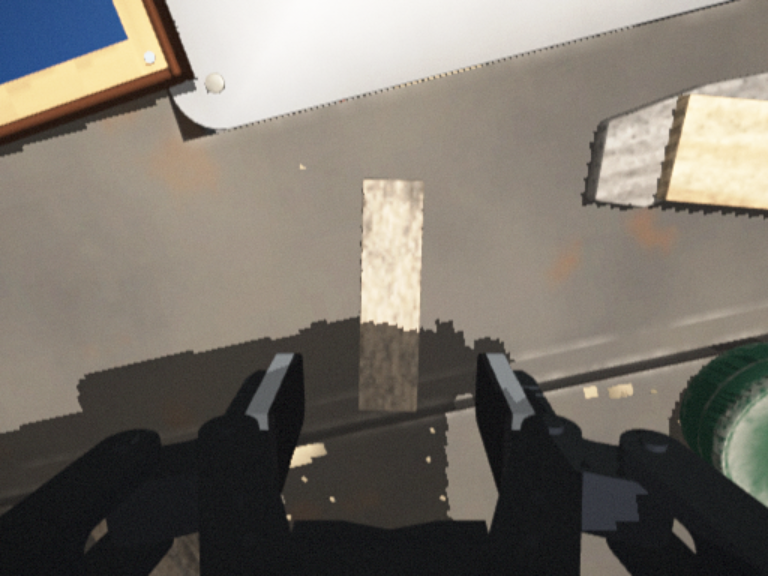

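```bash
python3 - <<'E'
from h import *
import pickle
p,_=pickle.load(open('w10.pkl','rb'))
for a,b in ((.02,.006),(.006,.02),(.02,.01)):
    w=np.r_[ray(p,[[393/1.5,180/1.5]],a),ray(p,[[388/1.5,411/1.5]],b)]; d=w[0]-w[1]
    print(a,b,np.linalg.norm(d),w.mean(0),np.degrees(np.arctan2(-d[0],d[1])))
E
```

```text
0.02 0.006 0.10897631950480577 [0.5984201  0.01820532] -14.561404557510876
0.006 0.02 0.09989152210894262 [0.59929296 0.02154984] -14.698281079742014
0.02 0.01 0.10669087130175138 [0.59869145 0.01931549] -14.579106232395556
```

```bash
python3 -m inch '[[-0.2,[0.9,0.05,0],0.2],[-0.2,[0.9,0,0],0],[-0.2,[0.5,0,0],0],[-0.2,[0.28,0,0],0],[-0.2,[0,0,0],0],[1,[0,0,0],0],[1,[0,0,0],0],[1,[0,0,0],0]]' 40
python3 -m inch '[[1,[0,0,0],0],[1,[0,0,0],0],[1,[-0.3,0,0],0],[1,[-0.7,0,0],0],[1,[-1,0,0],0],[1,[-1,0,0],0],[1,[-0.5,0,0],0],[1,[0,0,0],0]]' 40
python3 - <<'E'
from h import *
p=optics.camera_params('wrist');im=optics.get_image('wrist')[:,:,::-1]
print(env.observe()['position'],env.observe()['q'].round(1))
cv2.imwrite('pics/c27.png',cv2.resize(im,(768,576)))
E
```

```text
time_s: 27.5
position: [0.599, 0.0207, 0.1791]
tool_rot: [[0.003, 0.25, 0.968], [-0.0, 0.968, -0.25], [-1.0, 0.0, 0.003]]
ft_force: [0.2, 0.2, -0.2]
grip_width: 0.0248
time_s: 28.17
position: [0.5989, 0.0208, 0.2871]
tool_rot: [[0.007, 0.25, 0.968], [-0.001, 0.968, -0.25], [-1.0, 0.001, 0.007]]
ft_force: [1.0, -1.0, -1.0]
grip_width: 0.0245
[0.59861031 0.02083229 0.28464205] [-9.3 32.7 76.6  0.  70.5  5.2]
```

View pics/c27.png

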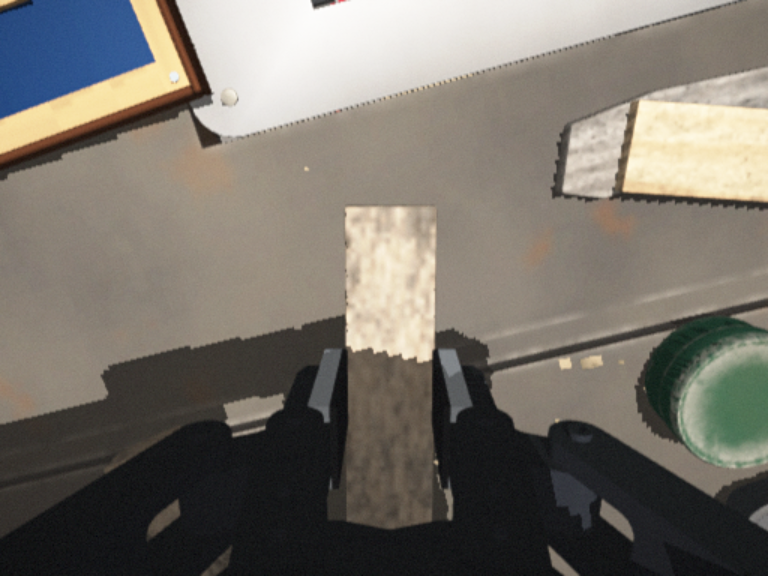

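```bash
python3 -m inch '[[1,[0,0.56,-0.88],0],[1,[0,0.56,-0.88],0],[1,[0,0.56,-0.88],0],[1,[0,0.57,-0.88],0],[1,[0,0.57,-0.88],0],[1,[0,0.57,-0.88],0],[1,[0,0,0],1],[1,[0,0,0],1]]' 40
python3 -m inch '[[1,[0,0,0],1],[1,[0,0,0],1],[1,[0,0,0],1],[1,[0,0,0],1],[1,[0,0,0],1],[1,[0,0,0],1],[1,[0,0,0],1],[1,[0,0,0],1]]' 40
python3 -m inch '[[1,[0,0,0],1],[1,[0,0,0],1],[1,[0,0,0],1],[1,[0,0,0],1],[1,[0.5,0,0],0.34],[1,[0.5,0,0],0],[1,[0,0,0],0],[1,[0,0,0],0]]' 40
python3 - <<'E'
from h import *
import pickle
p=optics.camera_params('wrist');im=optics.get_image('wrist')[:,:,::-1]
pickle.dump((p,im.copy()),open('w11.pkl','wb'))
print(env.observe()['position'],env.observe()['q'].round(1))
cv2.imwrite('pics/c28.png',cv2.resize(im,(768,576)))
E
```

```text
time_s: 28.88
position: [0.4693, 0.1601, 0.2817]
tool_rot: [[-0.003, 0.416, 0.909], [-0.0, 0.909, -0.416], [-1.0, -0.001, -0.002]]
ft_force: [0.3, 0.1, 0.1]
grip_width: 0.0244
time_s: 29.55
position: [0.4704, 0.1588, 0.2815]
tool_rot: [[-0.003, 0.904, 0.427], [-0.0, 0.427, -0.904], [-1.0, -0.003, -0.001]]
ft_force: [0.8, 0.4, 0.8]
grip_width: 0.0246
time_s: 30.22
position: [0.4705, 0.1588, 0.2517]
tool_rot: [[-0.003, 0.998, 0.066], [-0.0, 0.066, -0.998], [-1.0, -0.003, 0.0]]
ft_force: [0.2, 0.4, 0.5]
grip_width: 0.0244
[0.47075999 0.15887882 0.2524314 ] [ 5.  26.6 95.5 -0.  57.9 91.2]
```

View pics/c28.png

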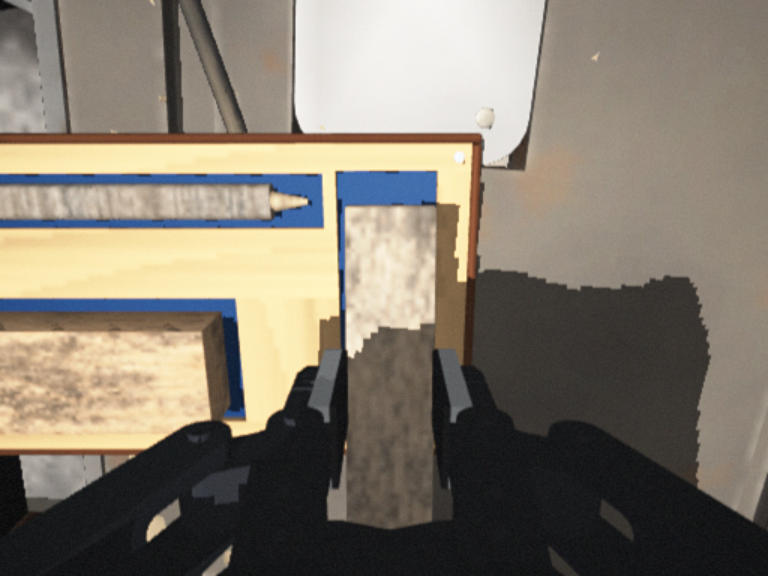

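```bash
python3 -m inch '[[1,[0.9,0,-0.04],0],[1,[0.6,0,0],0],[1,[0.4,0,0],0],[1,[0,0,0],0],[1,[0,0,0],0],[1,[0,0,0],0],[1,[0,0,0],0],[1,[0,0,0],0]]' 40
python3 - <<'E'
from h import *
p=optics.camera_params('wrist');im=optics.get_image('wrist')[:,:,::-1]
print(env.observe()['position'],env.observe()['ft_force'])
cv2.imwrite('pics/c29.png',cv2.resize(im,(768,576)))
E
```

```text
time_s: 30.93
position: [0.4709, 0.1601, 0.1965]
tool_rot: [[0.002, 0.998, 0.066], [0.0, 0.066, -0.998], [-1.0, 0.002, -0.0]]
ft_force: [0.4, 1.2, -0.7]
grip_width: 0.0245
[0.47081205 0.16010749 0.19635418] [-0.11282955 -0.52579826  0.36423479]
```

View pics/c29.png

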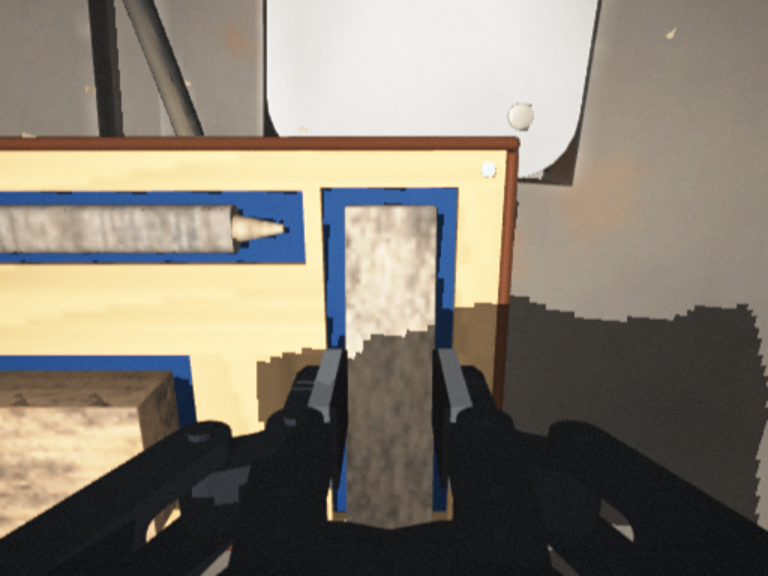

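Centred in the pocket; lower 6 mm and release.

```bash
python3 -m inch '[[1,[0.15,0,0],0],[1,[0.05,0,0],0],[1,[0,0,0],0],[1,[0,0,0],0],[1,[0,0,0],0],[1,[0,0,0],0],[1,[0,0,0],0],[1,[0,0,0],0]]' 40
python3 -m inch '[[0.1,[0,0,0],0],[0.1,[0,0,0],0],[0.1,[0,0,0],0],[0.1,[-0.4,0,0],0],[0,[-1,0,0],0],[0,[-1,0,0],0],[0,[-1,0,0],0],[0,[0,0,0],0]]' 40
python3 - <<'E'
from h import *
p=optics.camera_params('wrist');im=optics.get_image('wrist')[:,:,::-1]
cv2.imwrite('pics/c30.png',cv2.resize(im,(768,576)))
E
```

```text
time_s: 31.65
position: [0.4708, 0.1601, 0.191]
tool_rot: [[0.002, 0.998, 0.066], [0.0, 0.066, -0.998], [-1.0, 0.002, 0.0]]
ft_force: [-3.7, -0.6, 18.0]
grip_width: 0.0245
time_s: 32.32
position: [0.4714, 0.1602, 0.2963]
tool_rot: [[0.009, 0.998, 0.066], [0.001, 0.066, -0.998], [-1.0, 0.009, -0.0]]
ft_force: [1.5, 0.5, 0.6]
grip_width: 0.0428
```

View pics/c30.png

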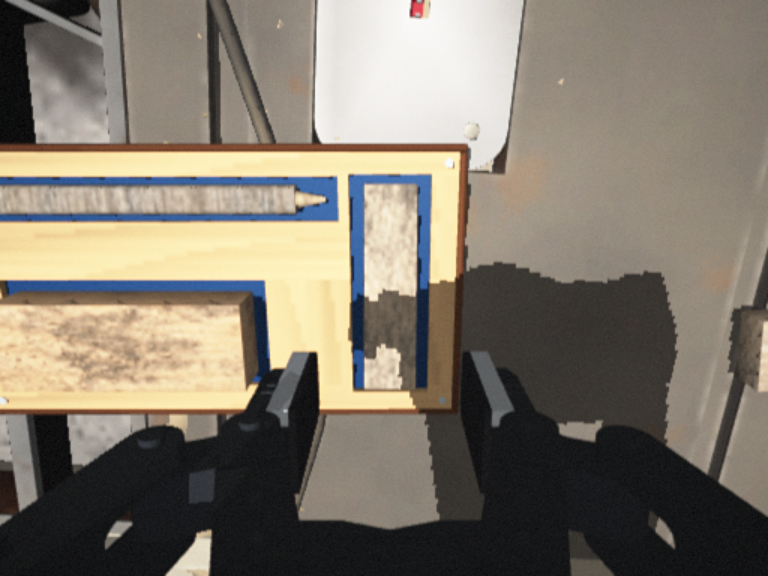

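```bash
python3 -m inch '[[-0.5,[-1,0,0],-1],[-0.5,[-1,0,0],-1],[-0.5,[-1,0,0],-1],[-0.5,[-0.5,0,0],-1],[-0.5,[0,0,0],-1],[-0.5,[0,0,0],-1],[-0.5,[0,0,0],-1],[-0.5,[0,0,0],-1]]' 40
python3 -m inch '[[-0.5,[0,0,0],-1],[-0.5,[0,0,0],-1],[-0.5,[0,0,0],-1],[-0.5,[0,0,0],-1],[-0.5,[0,0,0],-1],[-0.5,[0,0,0],-1],[-0.5,[0,0,0],-1],[-0.5,[0,0,0],-1]]' 40
python3 -m inch '[[-0.5,[0,1,0],-1],[-0.5,[0,1,0],-0.25],[-0.5,[0,1,0],0],[-0.5,[0,0.6,0],0],[-0.5,[0,0,0],0],[-0.5,[0,0,0],0],[-0.5,[0,0,0],0],[-0.5,[0,0,0],0]]' 40
python3 - <<'E'
from h import *
im=optics.get_image('wrist')[:,:,::-1]
cv2.imwrite('pics/f1.png',cv2.resize(im,(768,576)))
im=optics.get_image('scene')[:,:,::-1]
cv2.imwrite('pics/f2.png',cv2.resize(im[130:330,100:420],(800,500),interpolation=cv2.INTER_CUBIC))
E
```

```text
time_s: 33.03
position: [0.4708, 0.1601, 0.3952]
tool_rot: [[-0.002, 0.719, 0.695], [-0.0, 0.695, -0.719], [-1.0, -0.002, -0.001]]
ft_force: [0.7, -0.4, -0.6]
grip_width: 0.0642
time_s: 33.7
position: [0.4709, 0.1601, 0.3951]
tool_rot: [[-0.003, 0.104, 0.995], [-0.0, 0.995, -0.104], [-1.0, -0.001, -0.003]]
ft_force: [0.8, -0.0, 0.2]
grip_width: 0.0641
time_s: 34.37
position: [0.4747, 0.267, 0.3961]
tool_rot: [[-0.001, 0.0, 1.0], [-0.001, 1.0, -0.0], [-1.0, -0.001, -0.001]]
ft_force: [1.4, 0.5, -0.0]
grip_width: 0.0641
```

View pics/f1.png

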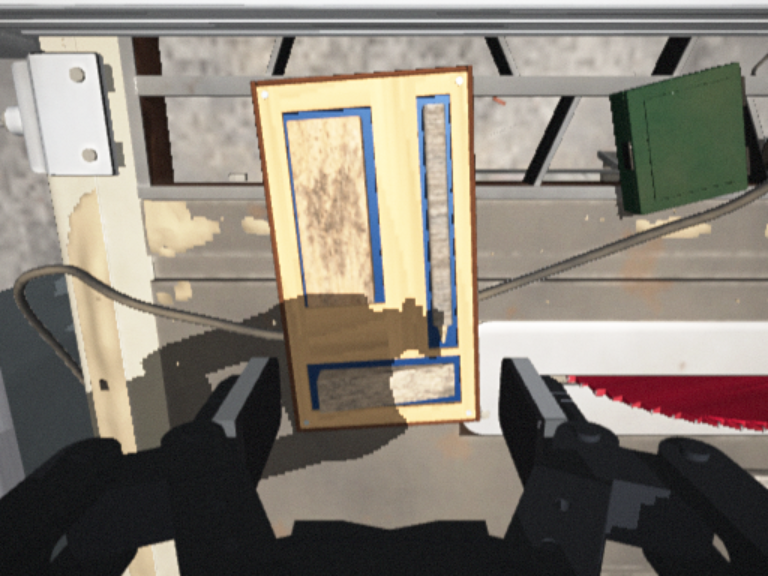

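View pics/f2.png

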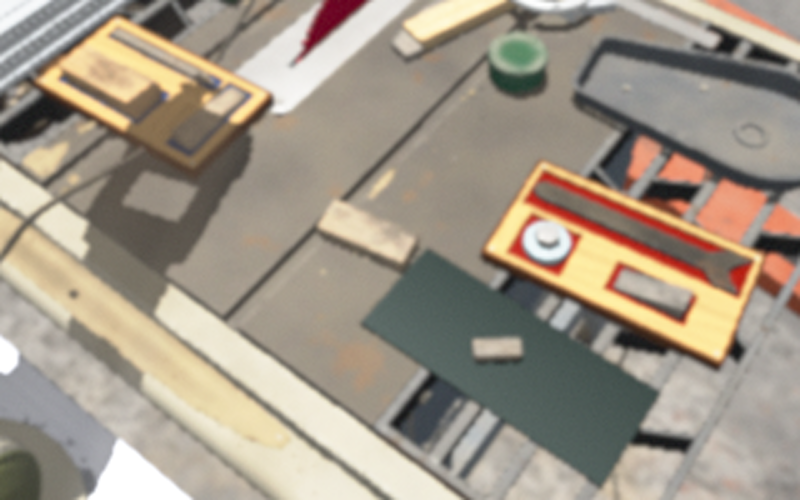

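```bash
python3 -c "
from rig import env
print(env.close_job())"
```

```text
the job is handed in; nothing more can be done
None
```

I placed both saw kits in the order you gave and handed the job in at about 34.5 s on the robot's clock, inside the 99 s limit.

- **Red-floored board:** the flange lies flat in its square well, the nut is centred on top of it to about a millimetre by eye, and the short grey wedge is in its pocket.
- **Blue-floored board:** the larger block and the long tan wedge are in their pockets.

**Last checks:** the final wrist and scene pictures, taken with the gripper empty and clear at TCP z ≈ 0.40 m, show all five things in their cut-outs. They also show the wrench, the pencil, the smaller block and the loose wood chip on the mat apparently where they were. I judged the smaller block by eye and did not measure it again. I did not take a last close-up of the red board; that check rests on the scene picture and the close wrist pictures after each release.

**What went less than cleanly:**
- My first close on the flange was too high: the fingertips rested on its top with about 13 N. I reopened, went 9 mm lower and gripped it properly.
- Lowering the long wedge pressed it onto the pocket floor with about 18 N.

Both are well under the force limits.

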